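# Push the contact grill's drip tray home between its legs and close the lid

### The job

Get the contact grill ready to preheat: with the fingers, push its drip tray along the worktop, narrow end first, through the gap between the grill's two front legs until it is fully home, with both shoulders of the tray's wide front part up against the legs. Then press the raised lid down by its handle until it is fully shut. Only push: the tray must stay flat on the worktop, never picked up or tipped, and the things standing and lying around must stay where they are.

Things in the scene. Friction and masses are not known exactly. Their poses are not given: they have to be found in the camera images.
- grill: Small black and steel contact grill (sandwich press), fixed, 250 mm wide, 205 deep. Origin: on the worktop, midway between the front faces of its front legs; x into the grill, y left, z up. Front legs: blocks 26 wide, 30 deep (x 0 to 30); clear gap between them y -73 to +73 mm, 38 mm high under the base (z 38 to 74, front face x = 0). Spout out to x = -19 at y = 0, z 60 to 75; dial out to x = -16 at y = -92.
- drip_tray: Loose T-shaped steel tray, flat on the worktop, 26 mm high, 0.3 kg. Origin: underside, midway between its shoulders; x towards its narrow end. Narrow end: 140 mm wide, x 0 to +70 mm, leading corners tapered by 8 mm each over the last 20 mm. Wide part: 172 mm wide, x -40 to 0, with 16 mm shoulders at x = 0. Centre of mass at x = +8 mm. Home: its origin and axes on the grill's, shoulders touching both legs' front faces.
- tray_near (a point): Middle of the tray's flat near wall (the one to push on), at x = -40 mm, half way up (z 12 mm) in the tray's frame. At home the wall stands 40 mm in front of the grill's legs. The tray starts 118 to 140 mm in front of home, shifted sideways up to 30 mm and turned up to 0.3 rad.
- lid_handle (a point): Centre of the round black handle bar at the lid's front edge, 20 mm thick, 100 mm long, along the grill's y. The lid turns about a rear hinge along y at x = 190, z = 78 mm (grill's frame); the handle's arc is 233 mm in radius. Shut: handle at x = -42, y = 0, z = 100 mm. It starts 0.75 to 1.05 rad above that. The hinge is stiff: the lid stays where it is left; pressing takes 2 to 8 N.
- tongs: Stainless kitchen tongs, 255 x 59 x 20 mm, lying to the right of the tray, along the grill's x. Bystander. Origin: centre of the underside.
- lemon: Lemon, 71 x 53 x 51 mm, lying to the left of the tray. Bystander. Origin: underside, as built.
- salt_shaker: Salt shaker, 44 mm diameter, 90 mm high, right of the grill. Bystander. Origin: centre of the foot.
- pepper_mill: Dark wooden pepper mill, 58 mm diameter, 170 mm high, right of the grill, farther back. Bystander. Origin: centre of the foot.
- jam_jar: Jam jar, 68 mm diameter, 84 mm high, left of the grill. Bystander. Origin: centre of the foot.
- kitchen_timer: Egg-shaped white and red kitchen timer, 66 mm diameter, 57 mm high, left of the grill's front. Bystander. Origin: centre of the foot.
- fork: Dinner fork, 196 x 27 x 13 mm, lying near the worktop's front edge. Bystander. Origin: centre of the underside.

How it is judged:
By the outcome, as a careful person would: the job done as asked, in the order asked, and still so for the second after the job is handed in, with the robot touching nothing.
It also fails if it takes over 72 s, if anything falls off the work surface, if the arm or the gripper's body presses on something with over 40 N, if the wrist force passes 120 N, or if a joint passes its speed limit or range.

### The arm

A 7-joint arm with a two-finger parallel gripper is mounted at the origin on a cart in front of the work surface, level with it; the furniture and walls round the work are solid. World frame = base frame: x ahead of the robot, y to its left, z up, the work surface at z = 0. Lengths are in m, angles in rad, forces in N, time in s.
With the tool pointing down it reaches from about 0.425 to 0.825 m from the base axis. Payload 3.6 kg.
Tool frame: the origin (TCP) lies midway between the tips of the shut fingers; the grasp point (between the pads) lies 19 mm behind it (robot.grip_point_offset is the distance from the TCP to the grasp point, in m); z points along the fingers, y is the line along which they close (so a half turn about z gives the same grasp; the last joint's range is limited). The gripper opens to 93 mm and grips with 3 to 60 N. Pads are 15 mm wide; open, the fingers measure 128 mm over their backs; the gripper's body (75 mm by 188 mm) begins 65 mm behind the grasp point.
Start: joints at [-1.296, 0.615, -0.013, 1.423, 0.008, 1.103, -0.04], TCP at [0.193, 0.621, 0.187] pointing down, gripper open.
Joint ranges: [-3.12, 3.12], [-0.3, 2.06], [-1.34, 1.32], [0.26, 2.42], [-1.36, 4.5], [0.01, 1.98], [-2.84, 2.84]. Speed limits (rad/s): [2.79, 2.79, 3.14, 3.14, 3.14, 3.14, 3.14].

### API

Orientations are given as [roll, pitch, yaw] about the fixed x, y, z axes, in that order (R = Rz(yaw) Ry(pitch) Rx(roll)).
In Python, from station import sense, imaging, ticket, robot gives the robot as it stands. The module is installed in compiled form; this text tells all that it offers.
- The arm moves only by the shell command python3 -m crank 'ROWS' [FORCE]. ROWS is JSON, a list of rows, each an object with "jaw": the closure in counts, from 0 (fully open) to 255 (shut); "travel": the shift along the tool's x, y, z in m, a list of three; "twist": the turn, a rotation vector about the tool's x, y, z in rad, a list of three. In form: [{"jaw": jaw, "travel": [x, y, z], "twist": [wx, wy, wz]}, ...]. A call has 1 to 12 rows; each row shifts and turns the commanded pose from where the row before left it, along the tool's axes as they then stand; what a row does not reach is not made up. A row lasts 1/10 s, in which the tool goes at most 50 mm and 8.59 degrees, less where a joint would pass 70% of its speed; a pose out of reach is approached as far as the arm can. A call with a gripper value outside its range is refused whole. The fingers move at their own pace and stop on an object; FORCE is the grip in N (left out, the last holds). Time passes only in rows, so rows that do not move let the fingers close. It gives the time, the measured TCP pose, the force, the opening and the grip force at its end, in the units of the state.
- sense(): the state, without advancing time (a new reading comes with each control period).
- imaging.grab_frame(name): name is "scene" or "side" or "wrist"; returns the picture (384x512x3 uint8, red, green, blue); there is no depth.
- imaging.camera_info(name): a dict with "intrinsics" (3x3 intrinsics, pixels), "dist_coeffs" ([k1, k2, p1, p2, k3] as OpenCV has them; the pictures are not rectified), "T" (4x4, takes a point from camera to world coordinates); the wrist camera has in their place "tool_from_camera" (4x4, takes a point from camera to tool coordinates, whose origin is the TCP and whose axes are the flange's). Camera axes: x right, y up, looking along -z (the intrinsics and any distortion apply to the point x, -y, -z); pixel columns grow to the right and rows downward; lengths in m; the calibration is good to about 2 mm. A picture is of the moment at which its call begins: read the wrist's pose just before it. camera_info takes no time and is no camera call.
- ticket.sign_off(): hands the job in; it is judged then, once.
The state is a dict: "time": time; "q": joint angles; "joint_vel": joint speeds; "tau": joint torques, N m; "position": TCP position; "ee_rot": TCP orientation; "ft_force": force on the tool from outside, world axes, zero at the start; "wrist_torque": the same for the moment, N m; "finger_gap": finger opening in m; "grasp_force": force on a finger pad.
Only numpy, scipy, OpenCV 4.12 (cv2) and the standard library are available. Lean on these libraries where they do the work, as an engineer would, in place of code of your own. Each camera call takes 0.05 s, during which the arm holds its last target. There are 200 camera calls.

## Working session

There is one attempt and no reset: what is moved stays moved. The work goes in short steps, Python scripts to look and compute and a shell command to move; the robot and the scene stay as the last step left them, time stands still between calls to the robot, and variables do not carry over. Pictures are saved under pics/ and viewed, at most 10 in all, crops included, and the job is handed in when it is done.

```bash
mkdir -p pics
python3 - <<'E'
from station import sense, imaging
import cv2,numpy as np
s=sense(); print({k:np.round(v,3).tolist() for k,v in s.items()})
for n in("scene","side"):
    f=imaging.grab_frame(n); cv2.imwrite(f"pics/{n}0.png",f[:,:,::-1]); c=imaging.camera_info(n)
    print(n,{k:np.round(v,3).tolist() for k,v in c.items() if not isinstance(v,str)})
print({k:np.round(v,3).tolist() for k,v in imaging.camera_info("wrist").items()})
E
```

```text
{'time': 0.0, 'q': [-1.295, 0.616, -0.013, 1.425, 0.008, 1.103, -0.04], 'joint_vel': [-0.0, -0.0, 0.0, -0.0, 0.001, -0.001, -0.001], 'tau': [-0.0, -45.892, 0.209, -16.575, -0.061, 0.02, 0.0], 'position': [0.193, 0.62, 0.186], 'ee_rot': [-3.139, 0.0, 2.84], 'ft_force': [0.607, 0.022, 0.903], 'wrist_torque': [0.0, -0.013, -0.015], 'grasp_force': 0.0, 'finger_gap': 0.093}
scene {'intrinsics': [[447.716, 0.0, 260.594], [0.0, 447.716, 193.448], [0.0, 0.0, 1.0]], 'dist_coeffs': [-0.025, 0.0, 0.0, 0.0, 0.0], 'T': [[0.907, 0.164, -0.387, 0.152], [-0.42, 0.399, -0.815, -0.794], [0.021, 0.902, 0.431, 0.532], [0.0, 0.0, 0.0, 1.0]]}
side {'intrinsics': [[473.023, 0.0, 252.6], [0.0, 473.023, 191.144], [0.0, 0.0, 1.0]], 'dist_coeffs': [-0.191, 0.0, 0.0, 0.0, 0.0], 'T': [[0.838, 0.282, -0.467, -0.089], [-0.545, 0.428, -0.72, -0.991], [-0.003, 0.859, 0.513, 0.796], [0.0, 0.0, 0.0, 1.0]]}
{'intrinsics': [[322.366, 0.0, 261.196], [0.0, 322.366, 192.208], [0.0, 0.0, 1.0]], 'dist_coeffs': [-0.047, 0.0, 0.0, 0.0, 0.0], 'tool_from_camera': [[-0.001, 0.959, 0.285, 0.08], [1.0, 0.001, 0.0, -0.001], [0.0, 0.285, -0.959, -0.198], [0.0, 0.0, 0.0, 1.0]]}
```

View pics/scene0.png

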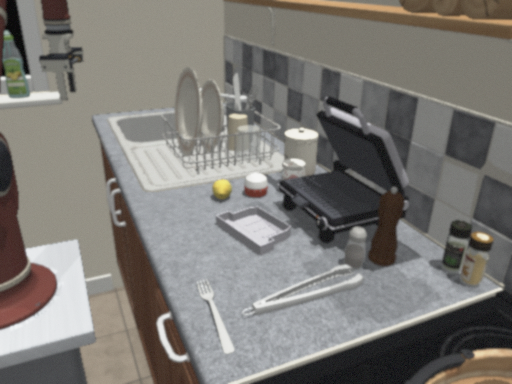

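View pics/side0.png

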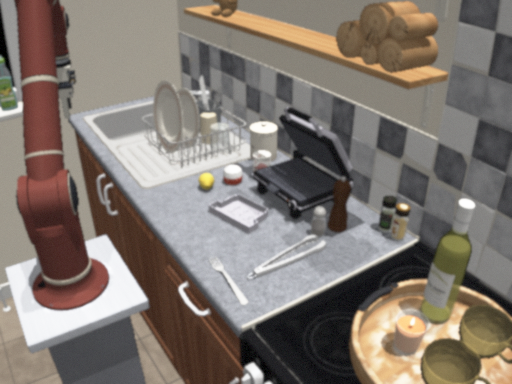

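The scene picture shows the tray at about (253,227), the grill's front legs at about (289,200) and (327,232), and the raised handle at about (342,104). The tongs are at (300,292) and the lemon at (222,189). The side picture agrees, with a shelf above the grill. Next I'll cast rays to get rough positions.

```bash
cat > h.py <<'E'
from station import sense, imaging
import cv2,numpy as np
from scipy.spatial.transform import Rotation as Ro
def cam(n,s=None):
    c=imaging.camera_info(n)
    if n=="wrist":
        s=s or sense(); W=np.eye(4); W[:3,:3]=Ro.from_euler('xyz',s['ee_rot']).as_matrix(); W[:3,3]=s['position']
        T=W@np.array(c['tool_from_camera'])
    else: T=np.array(c['T'])
    return np.array(c['intrinsics']),np.array(c['dist_coeffs']),T
def rays(C,px):
    K,d,T=C; p=cv2.undistortPoints(np.array(px,float).reshape(-1,1,2),K,d)[:,0]
    v=np.c_[p[:,0],-p[:,1],-np.ones(len(p))]@T[:3,:3].T
    return T[:3,3],v
def plane(C,px,z):
    o,v=rays(C,px); return o+v*((z-o[2])/v[:,2])[:,None]
def tri(Cs,pxs):
    A=np.zeros((3,3));b=np.zeros(3)
    for C,p in zip(Cs,pxs):
        o,v=rays(C,[p]);v=v[0]/np.linalg.norm(v[0]);P=np.eye(3)-np.outer(v,v);A+=P;b+=P@o
    return np.linalg.solve(A,b)
def proj(C,P):
    K,d,T=C; c=(np.atleast_2d(P)-T[:3,3])@T[:3,:3]
    return cv2.projectPoints(c*[1,-1,-1],np.zeros(3),np.zeros(3),K,d)[0][:,0]
E
python3 - <<'E'
from h import *
np.set_printoptions(precision=3,suppress=True)
s=cam("scene")
print("tray L,bottom,R,top",plane(s,[(216,222),(263,250),(290,232),(252,206)],.02))
print("legs",plane(s,[(289,207),(327,238)],0.0))
print("misc lemon timer tongs fork shaker",plane(s,[(222,197),(256,194),(248,313),(360,280),(200,283),(228,350),(354,265),(383,262)],0))
d=cam("side")
print("handle ends",tri([s,d],[(327,101),(287,114)]),tri([s,d],[(358,110),(314,123)]))
E
python3 - <<'E'
import cv2
for n,(x,y,w,h) in {"scene0":(180,80,240,180)}.items():
    i=cv2.imread(f"pics/{n}.png")[y:y+h,x:x+w]
    cv2.imwrite("pics/c0.png",cv2.resize(i,None,fx=3.3,fy=3.3,interpolation=2))
E
```

```text
tray L,bottom,R,top [[ 0.45   0.074  0.02 ]
 [ 0.501 -0.077  0.02 ]
 [ 0.588 -0.034  0.02 ]
 [ 0.561  0.116  0.02 ]]
legs [[ 0.664  0.11   0.   ]
 [ 0.671 -0.061  0.   ]]
misc lemon timer tongs fork shaker [[ 0.524  0.232  0.   ]
 [ 0.616  0.214  0.   ]
 [ 0.403 -0.224  0.   ]
 [ 0.645 -0.224  0.   ]
 [ 0.352 -0.108  0.   ]
 [ 0.339 -0.293  0.   ]
 [ 0.665 -0.176  0.   ]
 [ 0.728 -0.191  0.   ]]
handle ends [0.689 0.02  0.296] [ 0.693 -0.091  0.305]
```

View pics/c0.png

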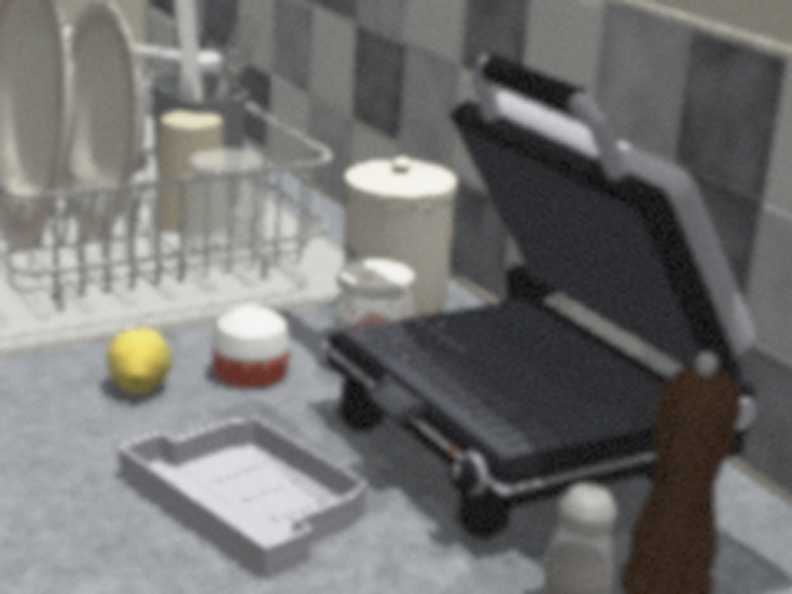

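The crop shows the tray with its wide part facing the robot and its narrow end toward the grill. The lid handle is at crop (482,62) to (585,100), and the front legs at (360,410) and (483,515). Next I'll bring the wrist camera over the tray.

```bash
python3 -m crank '[{"jaw":0,"travel":[0,0,-0.045],"twist":[0,0,0]},{"jaw":0,"travel":[0,0,-0.045],"twist":[0,0,0]},{"jaw":0,"travel":[0,0,-0.045],"twist":[0,0,0]},{"jaw":0,"travel":[-0.03,-0.035,0],"twist":[0,0,0]},{"jaw":0,"travel":[-0.03,-0.035,0],"twist":[0,0,0]},{"jaw":0,"travel":[-0.03,-0.035,0],"twist":[0,0,0]},{"jaw":0,"travel":[-0.03,-0.035,0],"twist":[0,0,0]},{"jaw":0,"travel":[-0.03,-0.035,0],"twist":[0,0,0]},{"jaw":0,"travel":[-0.03,-0.035,0],"twist":[0,0,0]},{"jaw":0,"travel":[-0.03,-0.035,0],"twist":[0,0,0]},{"jaw":0,"travel":[-0.03,-0.035,0],"twist":[0,0,0]},{"jaw":0,"travel":[-0.03,-0.035,0],"twist":[0,0,0]}]'
python3 -m crank '[{"jaw":0,"travel":[-0.03,-0.035,0],"twist":[0,0,0]},{"jaw":0,"travel":[-0.03,-0.035,0],"twist":[0,0,0]},{"jaw":0,"travel":[-0.03,-0.035,0],"twist":[0,0,0]},{"jaw":0,"travel":[-0.02,-0.035,0],"twist":[0,0,0]},{"jaw":0,"travel":[0,-0.035,0],"twist":[0,0,0]},{"jaw":0,"travel":[0,0,0],"twist":[0,0,-0.14]},{"jaw":0,"travel":[0,0,0],"twist":[0,0,-0.14]},{"jaw":0,"travel":[0,0,0],"twist":[0,0,0]},{"jaw":0,"travel":[0,0,0],"twist":[0,0,0]}]'
python3 - <<'E'
from h import *
s=sense();f=imaging.grab_frame("wrist");cv2.imwrite("pics/w1.png",f[:,:,::-1]);np.savez("w1.npz",p=s['position'],r=s['ee_rot']);print(s['position'],s['ee_rot'],s['q'],s['time'])
E
```

```text
time: 1.3
position: [0.3575, 0.2375, 0.3221]
ee_rot: [-3.141, -0.0, 2.84]
ft_force: [0.5, -0.1, 0.5]
finger_gap: 0.0929
grasp_force: 0.0
time: 2.2
position: [0.4101, 0.0399, 0.3221]
ee_rot: [-3.141, -0.001, 3.117]
ft_force: [-0.4, 0.4, 0.9]
finger_gap: 0.093
grasp_force: 0.0
[0.41009964 0.03988242 0.32212565] [-3.14148664e+00 -7.04871512e-04  3.11714920e+00] [-0.4068816   0.11433481  0.29329235  1.81972193 -0.03520906  1.21329497
  1.44330453] 2.2
```

View pics/w1.png

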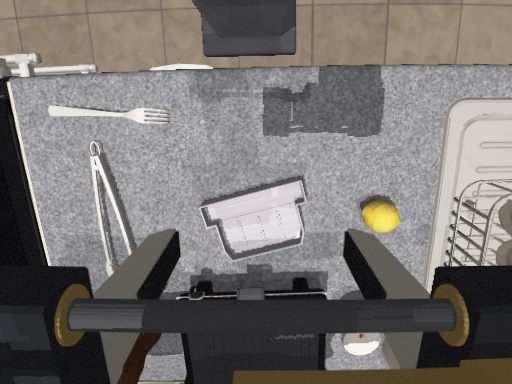

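From above, the tray's near wall runs from about (201,208) to (302,180), and the grill's front is at about row 295 with the spout near (250,293). The lemon at (380,216) and the tongs are clear of the path. I'll zoom in to get the corners.

Run:
```python
import cv2
i=cv2.imread("pics/w1.png")[165:315,170:340]
cv2.imwrite("pics/c1.png",cv2.resize(i,None,fx=4,fy=4,interpolation=2))
```

```text
(no output)
```

View pics/c1.png

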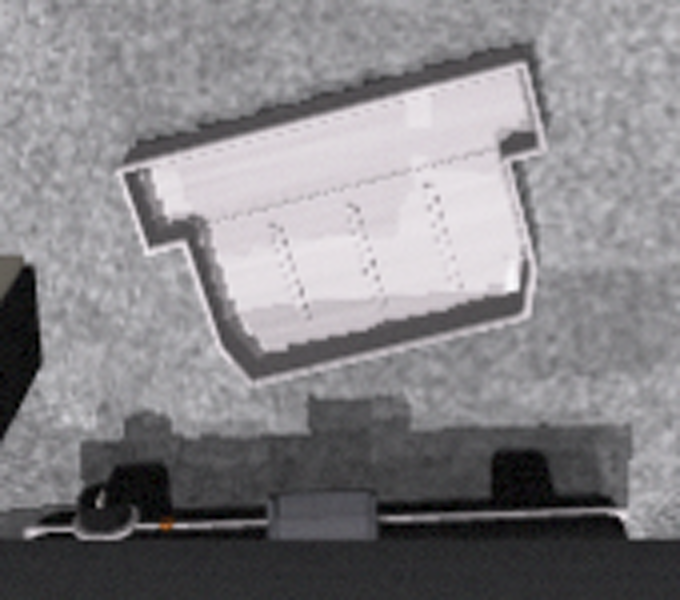

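The rim corners are clear in the crop. The near wall runs (122,172) to (527,65), and the shoulders are at (150,250) and (545,148). The feet of the leg fronts are at about (118..165,465) and (495..550,452).

Run:
```python
from h import *
np.set_printoptions(precision=4,suppress=True)
z=np.load("w1.npz");C=cam("wrist",dict(position=z['p'],ee_rot=z['r']))
f=lambda l:np.array(l)/4.+[169.6,164.6]
t=plane(C,f([(122,172),(527,65),(150,250),(545,148),(188,241),(508,158)]),.026)[:,:2]
L=plane(C,f([(116,466),(167,464),(494,452),(550,450)]),0)[:,:2]
print(t,L,sep='\n')
def fit(m,p):
    m=np.array(m);mc=m.mean(0);pc=p.mean(0);a=m-mc;b=p-pc
    th=np.arctan2((a[:,0]*b[:,1]-a[:,1]*b[:,0]).sum(),(a*b).sum());c,s=np.cos(th),np.sin(th);R=np.array([[c,-s],[s,c]])
    print("pose",pc-R@mc,th,"res",(p-(m@R.T+pc-R@mc))*1e3);return pc-R@mc,R,th
o,R,th=fit([(-.04,-.086),(-.04,.086),(0,-.086),(0,.086),(0,-.07),(0,.07)],t)
g,G,gt=fit([(0,-.099),(0,-.073),(0,.073),(0,.099)],L)
print("near wall",o+R@[-.04,0],"tray in grill",G.T@(o-g),th-gt)
gc=plane(C,f([(268,490),(378,490)]),.075)[:,:2];print("spout in grill",(gc-g)@G)
for n,pp in (("scene",(341.5,104.5)),("side",(300.5,118.5))):
    o_,v=rays(cam(n),[pp]);o_,v=o_[None],v
    # intersect with grill plane y=0
    gl=lambda p:np.r_[G.T@(p[:2]-g),p[2]]
    a=gl(o_[0]);b=gl(o_[0]+v[0])-a;k=-a[1]/b[1];h=a+k*b;print(n,"handle in grill",h,"rad",np.hypot(h[0]-.19,h[2]-.078),np.arctan2(h[2]-.078,.19-h[0])-.095)
```

```text
[[ 0.4998 -0.0622]
 [ 0.459   0.1017]
 [ 0.5342 -0.0533]
 [ 0.4938  0.1094]
 [ 0.5305 -0.0373]
 [ 0.4977  0.0945]]
[[ 0.6519 -0.0821]
 [ 0.6513 -0.0585]
 [ 0.6486  0.0919]
 [ 0.6483  0.1176]]
pose [0.5154 0.0287] 0.24362094685116056 res [[ 2.424   2.2627]
 [ 3.1565 -0.7679]
 [-2.0185  1.4896]
 [-0.8935 -2.7851]
 [-1.7933  1.974 ]
 [-0.8753 -2.1733]]
pose [0.65   0.0172] 0.017822464182749027 res [[ 0.0888 -0.3608]
 [-0.0358 -2.7141]
 [-0.1006  1.692 ]
 [ 0.0476  1.3828]]
near wall [0.4766 0.019 ] tray in grill [-0.1344  0.0138] 0.22579848266841154
spout in grill [[-0.0329 -0.0215]
 [-0.031   0.0221]]
scene handle in grill [0.0813 0.     0.2862] rad 0.2348935833580921 0.994706807908694
side handle in grill [ 0.0848 -0.      0.2711] rad 0.219874242152678 0.9769968341252375
```

The tray sits at (-134,+14) mm and 0.226 rad in the grill's frame, and the handle is about 0.98 rad up. Pushing the narrow part's left flank near the front, toward the right, should remove both the turn and the offset. I'll close the fingers and go down to the left of the flank.

```bash
python3 -m crank '[{"jaw":255,"travel":[0,0,0],"twist":[0,0,-0.042]},{"jaw":255,"travel":[-0.032,0.027,0],"twist":[0,0,0]},{"jaw":255,"travel":[-0.032,0.027,0],"twist":[0,0,0]},{"jaw":255,"travel":[-0.032,0.027,0],"twist":[0,0,0]},{"jaw":255,"travel":[-0.031,0.027,0],"twist":[0,0,0]},{"jaw":255,"travel":[0,0,0.04],"twist":[0,0,0]},{"jaw":255,"travel":[0,0,0.04],"twist":[0,0,0]},{"jaw":255,"travel":[0,0,0.04],"twist":[0,0,0]},{"jaw":255,"travel":[0,0,0.04],"twist":[0,0,0]},{"jaw":255,"travel":[0,0,0.04],"twist":[0,0,0]},{"jaw":255,"travel":[0,0,0.04],"twist":[0,0,0]},{"jaw":255,"travel":[0,0,0],"twist":[0,0,0]}]' 5
python3 - <<'E'
from h import *
f=imaging.grab_frame("wrist");cv2.imwrite("pics/w2.png",f[:,:,::-1])
E
```

```text
time: 3.45
position: [0.5305, 0.1498, 0.0773]
ee_rot: [-3.138, -0.012, -3.122]
ft_force: [-1.2, 0.1, 0.4]
finger_gap: 0.0022
grasp_force: 0.0
```

View pics/w2.png

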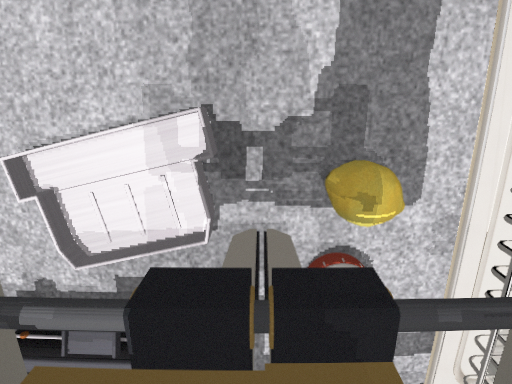

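The shut fingertips at (262,232) are left of the flank, which is near column 209. The lemon (365,190) and timer (345,262) are clear, so I'll lower and push right.

```bash
python3 -m crank '[{"jaw":255,"travel":[0,0,0.035],"twist":[0,0,0]},{"jaw":255,"travel":[0,0,0.031],"twist":[0,0,0]},{"jaw":255,"travel":[0,-0.010,0],"twist":[0,0,0]},{"jaw":255,"travel":[0,-0.007,0],"twist":[0,0,0]},{"jaw":255,"travel":[0,-0.006,0],"twist":[0,0,0]},{"jaw":255,"travel":[0,-0.005,0],"twist":[0,0,0]},{"jaw":255,"travel":[0,-0.005,0],"twist":[0,0,0]},{"jaw":255,"travel":[0,-0.005,0],"twist":[0,0,0]},{"jaw":255,"travel":[0,-0.003,0],"twist":[0,0,0]},{"jaw":255,"travel":[0,0,0],"twist":[0,0,0]}]'
cat > track.py <<'E'
from h import *
import sys
np.set_printoptions(precision=4,suppress=True)
g=np.array([.65,.0172]);gt=.018
def tray(n="scene",dbg=None):
    """tray silhouette corners are hard to get exactly; return rim minimum-area data from bright/low-saturation mask"""
    return imaging.grab_frame(n)
if __name__=="__main__":
    s=sense();f=imaging.grab_frame("wrist");cv2.imwrite(sys.argv[1],f[:,:,::-1]);np.savez("last.npz",p=s['position'],r=s['ee_rot']);print(s['position'],s['ee_rot'],s['time'])
E
sed -i '/^def tray/,/return/d' track.py
python3 track.py pics/w3.png
```

```text
time: 4.5
position: [0.536, 0.1087, 0.0165]
ee_rot: [-3.141, -0.0, -3.122]
ft_force: [0.1, -0.1, 0.8]
finger_gap: 0.0004
grasp_force: 0.0  File "track.py", line 5
    return imaging.grab_frame(n)
IndentationError: unexpected indent
```

```bash
cat > track.py <<'E'
from h import *
import sys
np.set_printoptions(precision=4,suppress=True)
g=np.array([.65,.0172]);gt=.018
def corners(img,eps=2.5):
    """polygon of the bright tray floor in an RGB picture"""
    h=cv2.cvtColor(cv2.GaussianBlur(img,(0,0),1),cv2.COLOR_RGB2HSV)
    m=((h[:,:,2]>185)&(h[:,:,1]<30)).astype(np.uint8)
    m=cv2.morphologyEx(m,cv2.MORPH_OPEN,np.ones((3,3)))
    m=cv2.morphologyEx(m,cv2.MORPH_CLOSE,np.ones((5,5)))
    cs=[c for c in cv2.findContours(m,0,2)[0] if cv2.contourArea(c)>800]
    return [(cv2.contourArea(c),cv2.approxPolyDP(c,eps,True)[:,0].tolist()) for c in cs]
if __name__=="__main__":
    s=sense();f=imaging.grab_frame("wrist");cv2.imwrite(sys.argv[1],f[:,:,::-1]);np.savez("last.npz",p=s['position'],r=s['ee_rot']);print(s['position'],s['ee_rot'],s['time'])
    for c in corners(f): print(c)
E
python3 track.py pics/w3.png
python3 -c "
from track import *
for n in ('w1','scene0'):
  for c in corners(cv2.imread('pics/%s.png'%n)[:,:,::-1].copy()): print(n,c)"
```

```text
[0.536  0.1087 0.0165] [-3.1413 -0.     -3.1222] 4.5
(3964.5, [[502, 340], [495, 340], [493, 332], [480, 332], [475, 342], [461, 331], [396, 334], [389, 362], [398, 383], [453, 383], [465, 370], [473, 368], [472, 348], [478, 347], [480, 336], [489, 336], [490, 341], [497, 340], [498, 345]])
(2029.5, [[0, 200], [0, 222], [4, 224], [5, 234], [20, 239], [19, 244], [0, 240], [0, 247], [9, 249], [11, 255], [18, 256], [18, 263], [26, 265], [26, 274], [22, 278], [27, 279], [28, 284], [20, 287], [28, 293], [28, 284], [38, 284], [38, 280], [28, 279], [28, 272], [35, 267], [40, 253], [45, 252], [46, 259], [41, 266], [48, 267], [47, 290], [50, 286], [60, 285], [67, 295], [72, 296], [59, 277], [33, 218], [11, 221]])
(20447.0, [[258, 135], [250, 103], [19, 159], [8, 158], [2, 153], [3, 148], [9, 147], [8, 137], [12, 133], [8, 132], [8, 137], [3, 138], [0, 129], [0, 166], [20, 163], [36, 201], [60, 203], [83, 260], [101, 281], [114, 282], [146, 275], [154, 265], [207, 264], [226, 257], [232, 235], [177, 239], [168, 140], [183, 134], [206, 134], [215, 139], [215, 146], [257, 146]])
(3623.5, [[131, 
[... 1822 characters left out ...]
], [481, 211], [493, 209], [487, 259], [494, 261], [492, 249], [497, 247], [499, 238], [511, 238], [498, 227], [496, 214], [505, 201], [504, 188], [511, 187]])
scene0 (977.5, [[498, 288], [352, 340], [310, 351], [307, 355], [230, 383], [245, 383]])
scene0 (5003.0, [[76, 240], [26, 249], [30, 261], [49, 267], [56, 275], [58, 289], [52, 300], [36, 315], [0, 330], [0, 355], [92, 330], [85, 281], [94, 277], [83, 276]])
scene0 (3808.5, [[109, 118], [144, 187], [150, 190], [239, 175], [262, 186], [265, 184], [264, 172], [279, 169], [283, 163], [282, 156], [275, 152], [262, 162], [244, 161], [195, 172], [193, 161], [201, 160], [201, 156], [180, 161], [164, 141], [127, 141], [116, 125], [120, 116]])
```

View pics/w3.png

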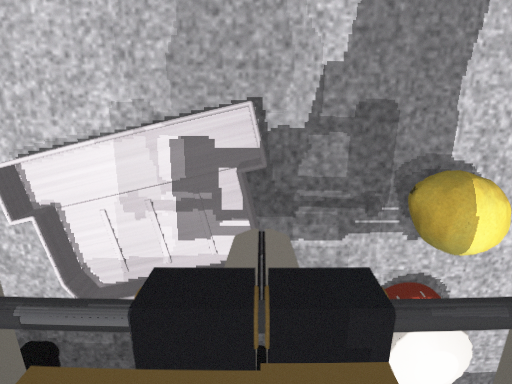

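The picture shows the fingers (262,232) only now reaching the flank near (250,215), with the tray still turned. I'll push 24 mm further.

```bash
python3 -m crank '[{"jaw":255,"travel":[0,-0.004,0],"twist":[0,0,0]},{"jaw":255,"travel":[0,-0.004,0],"twist":[0,0,0]},{"jaw":255,"travel":[0,-0.004,0],"twist":[0,0,0]},{"jaw":255,"travel":[0,-0.004,0],"twist":[0,0,0]},{"jaw":255,"travel":[0,-0.004,0],"twist":[0,0,0]},{"jaw":255,"travel":[0,-0.004,0],"twist":[0,0,0]},{"jaw":255,"travel":[0,0,0],"twist":[0,0,0]}]'
cat > wall.py <<'E'
from track import *
def wall(f,C,c0,c1,r0,r1):
    """near-wall rim line: topmost bright run (rim over dark outer face) per column -> line, world"""
    G=cv2.GaussianBlur(cv2.cvtColor(f,cv2.COLOR_RGB2GRAY),(0,0),.8).astype(float)
    pts=[]
    for c in range(c0,c1):
        d=np.diff(G[r0:r1,c]); k=int(d.argmax())
        if d[k]>15: pts.append((c,r0+k+.5))
    v=cv2.fitLine(np.float32(pts),cv2.DIST_HUBER,0,.01,.01)[:,0]
    e=np.array([v[2:]+v[:2]*((c-v[2])/v[0]) for c in(c0,c1)]); P=plane(C,e,.026)[:,:2]
    return e,P,len(pts)
def rep(P):
    d=P[1]-P[0]; a=np.arctan2(d[1],d[0])-np.pi/2; return a-gt
E
python3 - <<'E'
from wall import *
s=sense();f=imaging.grab_frame("wrist");cv2.imwrite("pics/w4.png",f[:,:,::-1]);C=cam("wrist",s)
print(s['position'],s['ft_force'])
e,P,n=wall(f,C,20,200,60,200);print(e,P,n,rep(P))
f1=cv2.imread("pics/w1.png")[:,:,::-1].copy();z=np.load("w1.npz")
e,P,n=wall(f1,cam("wrist",dict(position=z['p'],ee_rot=z['r'])),205,297,170,215);print("check w1",e,P,n,rep(P))
E
```

```text
time: 5.25
position: [0.5365, 0.0843, 0.0164]
ee_rot: [-3.141, -0.0, -3.123]
ft_force: [0.2, -0.3, 0.6]
finger_gap: 0.0005
grasp_force: 0.0
[0.5365 0.0843 0.0164] [ 0.2117 -0.2524  0.61  ]
[[ 20.     166.8278]
 [200.     121.842 ]] [[ 0.4984 -0.0645]
 [ 0.4704  0.0475]] 179 0.2270525728961537
check w1 [[205.     204.8765]
 [297.     180.5768]] [[ 0.4953 -0.0538]
 [ 0.4584  0.0949]] 92 0.22531914752657858
```

View pics/w4.png

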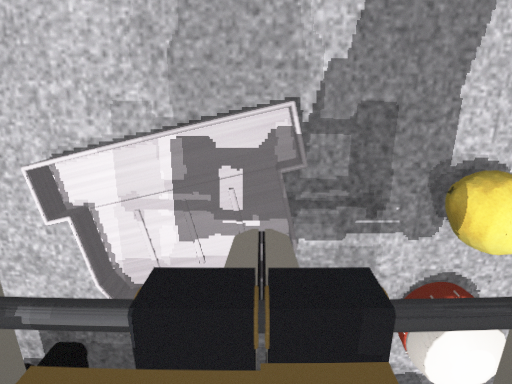

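The tray hasn't moved: the wall angle is still 0.227 and there is no side force. Yet the fingertips (262,232) now overlap the tray outline, so they seem to have passed over the rim and the tips must be higher than reported. I'll lift, go back outside, and feel for the worktop.

```bash
python3 -m crank '[{"jaw":255,"travel":[0,0,-0.03],"twist":[0,0,0]},{"jaw":255,"travel":[0,0,-0.02],"twist":[0,0,0]},{"jaw":255,"travel":[0,0.035,0],"twist":[0,0,0]},{"jaw":255,"travel":[0,0.034,0],"twist":[0,0,0]},{"jaw":255,"travel":[0,0,0.025],"twist":[0,0,0]},{"jaw":255,"travel":[0,0,0.025],"twist":[0,0,0]},{"jaw":255,"travel":[0,0,0.004],"twist":[0,0,0]},{"jaw":255,"travel":[0,0,0],"twist":[0,0,0]},{"jaw":255,"travel":[0,0,0],"twist":[0,0,0]}]'
python3 -m crank '[{"jaw":255,"travel":[0,0,0.004],"twist":[0,0,0]},{"jaw":255,"travel":[0,0,0],"twist":[0,0,0]}]'
python3 - <<'E'
from h import *
s=sense();f=imaging.grab_frame("scene");g=imaging.grab_frame("side")
out=[]
for n,i in(("scene",f),("side",g)):
    p=proj(cam(n),s['position'])[0];print(n,p)
    x,y=int(p[0])-55,int(p[1])-65
    c=cv2.resize(i[y:y+110,x:x+110],(396,594),interpolation=2) if 0 else cv2.resize(i[y:y+110,x:x+110],(396,396),interpolation=2)
    out.append(c)
cv2.imwrite("pics/p5.png",np.hstack(out)[:,:,::-1])
E
```

```text
time: 6.2
position: [0.5359, 0.1543, 0.0132]
ee_rot: [3.141, 0.002, -3.122]
ft_force: [0.7, 0.3, -0.8]
finger_gap: 0.0002
grasp_force: 0.0
time: 6.4
position: [0.5354, 0.1543, 0.0088]
ee_rot: [3.141, 0.001, -3.122]
ft_force: [-0.4, -0.5, 0.2]
finger_gap: 0.0003
grasp_force: 0.0
scene [236.83851648 205.40396208]
side [221.63319118 194.1730738 ]
```

View pics/p5.png

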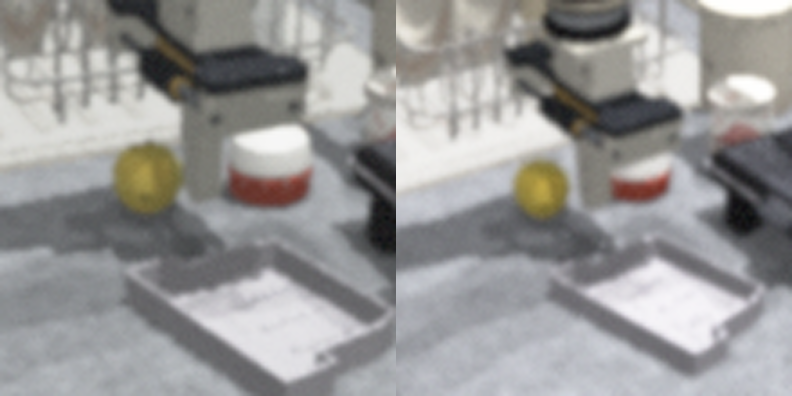

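The fingertip shows at about scene (238,195) and side (221,186), but the reported TCP projects to rows 205 and 194. So the tips really are off from the report, and I'll triangulate them.

Run:
```python
from h import *
np.set_printoptions(precision=4,suppress=True)
a,b=cam("scene"),cam("side")
t=tri([a,b],[(238.2,194.7),(221.3,186)]);print(t,proj(a,t),proj(b,t))
for z in(0,.01,.02,.03,.04):print(z,plane(a,[(238.2,194.7)],z),plane(b,[(221.3,186)],z))
W=cam("wrist")
print("TCP px in wrist",proj(W,sense()['position']))
# cross-check tray far-left rim corner between cameras: scene crop (265,243), side crop (255,237)
print(plane(a,[(181+265/3.6,140+243/3.6)],.026),plane(b,[(166+255/3.6,129+237/3.6)],.026))
```

```text
[0.5451 0.1706 0.0292] [[237.9265 195.0318]] [[221.4927 185.7157]]
0 [[0.5694 0.2283 0.    ]] [[0.5677 0.2136 0.    ]]
0.01 [[0.5615 0.2091 0.01  ]] [[0.5595 0.1985 0.01  ]]
0.02 [[0.5537 0.1899 0.02  ]] [[0.5512 0.1833 0.02  ]]
0.03 [[0.5459 0.1707 0.03  ]] [[0.543  0.1682 0.03  ]]
0.04 [[0.538  0.1515 0.04  ]] [[0.5348 0.1531 0.04  ]]
TCP px in wrist [[261.8778 223.7713]]
[[0.5588 0.096  0.026 ]] [[0.5597 0.0996 0.026 ]]
```

Both views agree that the tips are at z≈0.03 to 0.04 while z=0.009 is reported, so the reported height is about 20 to 30 mm low. I'll feel down gently to confirm.

```bash
for i in 1; do python3 -m crank '[{"jaw":255,"travel":[0,0,0.004],"twist":[0,0,0]},{"jaw":255,"travel":[0,0,0.004],"twist":[0,0,0]},{"jaw":255,"travel":[0,0,0],"twist":[0,0,0]}]'; done; python3 -m crank '[{"jaw":255,"travel":[0,0,0.003],"twist":[0,0,0]},{"jaw":255,"travel":[0,0,0],"twist":[0,0,0]}]'
```

```text
time: 6.8
position: [0.5345, 0.1542, -0.0003]
ee_rot: [-3.141, -0.001, -3.121]
ft_force: [0.2, 0.1, -0.7]
finger_gap: 0.0003
grasp_force: 0.0
time: 7.0
position: [0.5348, 0.1543, -0.0031]
ee_rot: [-3.141, -0.001, -3.121]
ft_force: [-0.1, -0.3, -0.6]
finger_gap: 0.0005
grasp_force: 0.0
```

```bash
python3 -m crank '[{"jaw":255,"travel":[0,0,0.004],"twist":[0,0,0]},{"jaw":255,"travel":[0,0,0],"twist":[0,0,0]}]';python3 -m crank '[{"jaw":255,"travel":[0,0,0.004],"twist":[0,0,0]},{"jaw":255,"travel":[0,0,0],"twist":[0,0,0]}]'
python3 - <<'E'
from h import *
s=sense();f=imaging.grab_frame("scene");g=imaging.grab_frame("side")
cv2.imwrite("pics/s6.png",f[:,:,::-1]);cv2.imwrite("pics/d6.png",g[:,:,::-1])
# finger tip: lowest grey-beige pixel in column band below knuckles
for n,i,c in(("scene",f,238),("side",g,221)):
    h=cv2.cvtColor(i,cv2.COLOR_RGB2HSV); r0=180
    print(n,[(r,i[r,c-1:c+2].mean(0).round().astype(int).tolist()) for r in range(r0,212,2)])
E
```

```text
time: 7.2
position: [0.5347, 0.1543, -0.0071]
ee_rot: [-3.141, -0.001, -3.121]
ft_force: [-0.9, 0.2, 0.8]
finger_gap: 0.0003
grasp_force: 0.0
time: 7.4
position: [0.5347, 0.1542, -0.0112]
ee_rot: [-3.141, -0.001, -3.121]
ft_force: [-0.4, 0.3, -0.5]
finger_gap: 0.0005
grasp_force: 0.0
scene [(180, [114, 114, 108]), (182, [115, 115, 108]), (184, [121, 120, 114]), (186, [122, 122, 115]), (188, [121, 121, 115]), (190, [121, 122, 115]), (192, [120, 120, 113]), (194, [123, 124, 117]), (196, [122, 121, 115]), (198, [123, 123, 116]), (200, [121, 121, 114]), (202, [114, 116, 111]), (204, [98, 101, 103]), (206, [84, 87, 89]), (208, [82, 83, 86]), (210, [93, 94, 96])]
side [(180, [130, 128, 122]), (182, [129, 127, 121]), (184, [129, 126, 120]), (186, [132, 129, 121]), (188, [129, 126, 120]), (190, [130, 128, 121]), (192, [116, 115, 113]), (194, [83, 84, 87]), (196, [79, 81, 83]), (198, [80, 81, 85]), (200, [114, 114, 118]), (202, [122, 123, 126]), (204, [108, 109, 113]), (206, [111, 109, 115]), (208, [158, 155, 161]), (210, [209, 206, 213])]
```

```bash
python3 - <<'E'
from h import *
np.set_printoptions(precision=4,suppress=True)
a,b=cam("scene"),cam("side")
for z in(0,.01,.02,.03):print(z,plane(a,[(238,203.5)],z),plane(b,[(221,192.7)],z), proj(a,[.535,.147,z]),proj(b,[.535,.147,z]))
E
python3 -m crank '[{"jaw":255,"travel":[0,0,0.004],"twist":[0,0,0]},{"jaw":255,"travel":[0,0,0],"twist":[0,0,0]}]'
```

```text
0 [[0.5488 0.1792 0.    ]] [[0.5452 0.1763 0.    ]] [[237.7855 209.6916]] [[222.7623 197.527 ]]
0.01 [[0.5413 0.1609 0.01  ]] [[0.5373 0.1616 0.01  ]] [[237.7815 206.2122]] [[222.6524 194.8688]]
0.02 [[0.5338 0.1427 0.02  ]] [[0.5293 0.147  0.02  ]] [[237.7775 202.7062]] [[222.5422 192.1925]]
0.03 [[0.5264 0.1244 0.03  ]] [[0.5214 0.1323 0.03  ]] [[237.7736 199.1734]] [[222.4315 189.4979]]
time: 7.7
position: [0.5348, 0.1543, -0.0151]
ee_rot: [-3.141, -0.001, -3.121]
ft_force: [-0.2, 0.1, -0.5]
finger_gap: 0.0006
grasp_force: 0.0
```

The tips are now about 11 mm above the worktop, with the offset about 27 mm. I'll repeat the flank push at this height.

```bash
python3 -m crank '[{"jaw":255,"travel":[0,-0.012,0],"twist":[0,0,0]},{"jaw":255,"travel":[0,-0.010,0],"twist":[0,0,0]},{"jaw":255,"travel":[0,-0.005,0],"twist":[0,0,0]},{"jaw":255,"travel":[0,-0.004,0],"twist":[0,0,0]},{"jaw":255,"travel":[0,-0.004,0],"twist":[0,0,0]},{"jaw":255,"travel":[0,-0.004,0],"twist":[0,0,0]},{"jaw":255,"travel":[0,-0.004,0],"twist":[0,0,0]},{"jaw":255,"travel":[0,0,0],"twist":[0,0,0]}]'
cat > m.py <<'E'
from wall import *
import sys
a=[int(v) for v in sys.argv[2:6]]
s=sense();f=imaging.grab_frame("wrist");cv2.imwrite(sys.argv[1],f[:,:,::-1]);np.savez("last.npz",p=s['position'],r=s['ee_rot']);C=cam("wrist",s)
e,P,n=wall(f,C,*a);print(s['position'],s['time'],e.tolist(),P.tolist(),n,rep(P))
E
python3 m.py pics/w5.png 20 200 60 200
```

```text
time: 8.5
position: [0.5362, 0.111, -0.0145]
ee_rot: [-3.142, 0.0, -3.122]
ft_force: [0.2, 1.6, 1.2]
finger_gap: 0.0005
grasp_force: 0.4
[ 0.5362  0.111  -0.0145] 8.5 [[20.0, 149.6641387939453], [200.0, 107.5574951171875]] [[0.4824230558693014, -0.012016900668436997], [0.46110252812940616, 0.08007609178176153]] 180 0.20950286319843817
```

```bash
python3 -m crank '[{"jaw":255,"travel":[0,-0.004,0],"twist":[0,0,0]},{"jaw":255,"travel":[0,-0.004,0],"twist":[0,0,0]},{"jaw":255,"travel":[0,-0.004,0],"twist":[0,0,0]},{"jaw":255,"travel":[0,-0.003,0],"twist":[0,0,0]},{"jaw":255,"travel":[0,0,0],"twist":[0,0,0]}]'
python3 m.py pics/w6.png 20 200 60 200
```

```text
time: 9.05
position: [0.5363, 0.0953, -0.0146]
ee_rot: [-3.141, -0.0, -3.123]
ft_force: [-0.2, -0.5, 0.5]
finger_gap: 0.0006
grasp_force: 0.3
[ 0.5363  0.0953 -0.0146] 9.05 [[20.0, 143.74456787109375], [200.0, 107.6879653930664]] [[0.4794071975972177, -0.027079873430966753], [0.4612119883397947, 0.06447743700846671]] 180 0.17817437048834964
```

```bash
cat > ends.py <<'E'
from wall import *
def ends(f,e,off=3):
    """extent of dark outer face: profile along the rim line, shifted outward (up) by off px"""
    G=cv2.GaussianBlur(cv2.cvtColor(f,cv2.COLOR_RGB2GRAY),(0,0),1.2).astype(np.float32)
    d=(e[1]-e[0])/(e[1][0]-e[0][0]); c=np.arange(0,512.); r=e[0][1]+(c-e[0][0])*d[1]-off
    return cv2.remap(G,c[None].astype(np.float32),r[None].astype(np.float32),1)[0]
if __name__=="__main__":
    import sys
    f=cv2.imread(sys.argv[1])[:,:,::-1].copy(); z=np.load("last.npz");C=cam("wrist",dict(position=z['p'],ee_rot=z['r']))
    e,P,n=wall(f,C,*[int(v) for v in sys.argv[2:6]])
    for off in (-1,3): print(off,ends(f,e,off)[::6].astype(int).tolist())
E
python3 ends.py pics/w6.png 20 200 60 200
```

```text
-1 [193, 186, 185, 192, 189, 196, 199, 197, 203, 202, 200, 200, 187, 189, 192, 192, 192, 185, 195, 194, 195, 193, 188, 194, 176, 175, 171, 171, 174, 171, 169, 168, 165, 164, 161, 161, 154, 155, 157, 145, 81, 84, 148, 161, 165, 142, 146, 143, 151, 155, 157, 157, 168, 175, 98, 91, 113, 114, 115, 109, 109, 115, 100, 109, 122, 109, 114, 112, 116, 124, 131, 109, 117, 129, 115, 121, 124, 109, 110, 95, 104, 117, 106, 108, 119, 195]
3 [91, 112, 122, 94, 98, 135, 110, 126, 158, 98, 109, 135, 112, 102, 113, 113, 117, 133, 130, 100, 111, 115, 91, 105, 125, 92, 104, 129, 101, 92, 122, 101, 94, 107, 137, 79, 89, 132, 135, 102, 106, 144, 140, 159, 154, 160, 148, 144, 158, 148, 160, 143, 165, 169, 97, 97, 112, 122, 99, 117, 113, 120, 114, 116, 107, 120, 109, 113, 112, 127, 130, 101, 113, 117, 126, 122, 121, 119, 113, 102, 118, 126, 108, 108, 116, 172]
```

```bash
cat > pose.py <<'E'
from ends import *
def pose(e,C,col):
    """tray pose in grill frame from the rim line and the column of its left (+y) end"""
    r=e[0][1]+(col-e[0][0])*(e[1][1]-e[0][1])/(e[1][0]-e[0][0])
    E=plane(C,[(col,r)],.026)[0,:2]; P=plane(C,e,.026)[:,:2]; a=rep(P)+gt
    c,s=np.cos(a),np.sin(a); o=E-np.array([[c,-s],[s,c]])@[-.04,.086]
    c,s=np.cos(gt),np.sin(gt); return np.r_[np.array([[c,s],[-s,c]])@(o-g),a-gt]
def auto(png,c0,c1,r0,r1):
    f=cv2.imread(png)[:,:,::-1].copy(); z=np.load("last.npz");C=cam("wrist",dict(position=z['p'],ee_rot=z['r']))
    e,P,n=wall(f,C,c0,c1,r0,r1); p=ends(f,e,-1); k=c1+int(np.diff(p[c1:480]).argmin())
    print("end col",k,"tray in grill",pose(e,C,k+.5))
if __name__=="__main__":
    import sys; auto(sys.argv[1],*[int(v) for v in sys.argv[2:6]])
E
python3 - <<'E'
from pose import *
f=cv2.imread("pics/w6.png")[:,:,::-1].copy(); z=np.load("last.npz");C=cam("wrist",dict(position=z['p'],ee_rot=z['r']))
e,P,n=wall(f,C,20,200,60,200);print(pose(e,C,320),pose(e,C,5)-[0,0,0])
E
```

```text
[-0.1442  0.0295  0.1782] [-0.1153 -0.1271  0.1782]
```

Run:
```python
from h import *
w=cv2.imread("pics/w6.png");a=imaging.grab_frame("scene")[:,:,::-1];b=imaging.grab_frame("side")[:,:,::-1]
cv2.imwrite("pics/s7.png",a);cv2.imwrite("pics/d7.png",b)
R=lambda i:cv2.resize(i,(400,300),interpolation=2)
o0=cv2.imread("pics/scene0.png")
cv2.imwrite("pics/comp.png",np.vstack([np.hstack([R(w),R(a[165:265,195:328])]),np.hstack([R(o0[165:265,195:328]),R(b[155:245,185:305])])]))
```

```text
(no output)
```

View pics/comp.png

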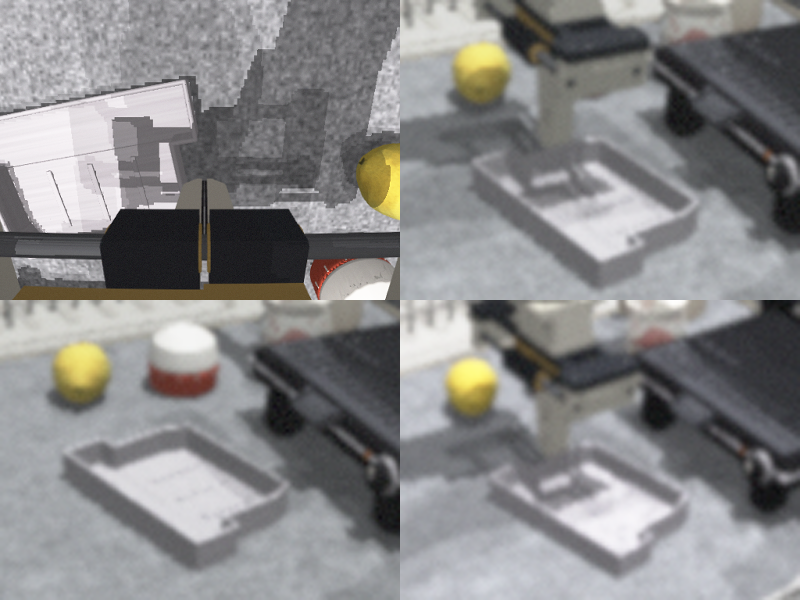

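The composite shows the fingers properly against the tray's left flank. In the wrist picture the near wall's left end is at about column 243 (panel 190,82), so the earlier "320" was only shadow. The bystanders are unmoved.

```bash
sed -i 's/print("end col"/k=KK or k; print("end col"/; s/def auto(png,c0,c1,r0,r1)/def auto(png,c0,c1,r0,r1,KK=None)/' pose.py
python3 - <<'E'
from pose import *
auto("pics/w6.png",20,200,60,200,242)
f=cv2.imread("pics/w6.png")[:,:,::-1].copy();z=np.load("last.npz");e,P,n=wall(f,cam("wrist",dict(position=z['p'],ee_rot=z['r'])),20,200,60,200)
print(ends(f,e,-1)[225:256].astype(int).tolist())
E
```

```text
end col 242 tray in grill [-0.1372 -0.0067  0.1782]
[157, 158, 158, 157, 155, 154, 152, 153, 151, 145, 135, 119, 103, 91, 85, 81, 78, 78, 78, 79, 82, 84, 86, 90, 101, 120, 140, 148, 150, 150, 154]
```

The tray is now at about y = -8 to -12 mm and θ = 0.178 in the grill's frame, so it points left. Pushing the near wall forward with open fingers along an arc will bring it in line. I'll go behind it now, turned to match.

```bash
python3 -m crank '[{"jaw":255,"travel":[0,0.015,0],"twist":[0,0,0]},{"jaw":255,"travel":[0,0,-0.04],"twist":[0,0,0]},{"jaw":255,"travel":[0,0,-0.04],"twist":[0,0,0]},{"jaw":0,"travel":[0.0235,-0.033,0],"twist":[0,0,0]},{"jaw":0,"travel":[0.0235,-0.033,0],"twist":[0,0,0]},{"jaw":0,"travel":[0.0235,-0.033,0],"twist":[0,0,0]},{"jaw":0,"travel":[0.0235,-0.033,0],"twist":[0,0,0]},{"jaw":0,"travel":[0,0,0],"twist":[0,0,-0.09]},{"jaw":0,"travel":[0,0,0],"twist":[0,0,-0.087]},{"jaw":0,"travel":[0,0,0],"twist":[0,0,0]},{"jaw":0,"travel":[0,0,0],"twist":[0,0,0]}]'
python3 - <<'E'
from pose import *
s=sense();f=imaging.grab_frame("wrist");cv2.imwrite("pics/w7.png",f[:,:,::-1]);np.savez("last.npz",p=s['position'],r=s['ee_rot']);C=cam("wrist",s)
# predicted corners of near wall rim for assumed pose
c,sn=np.cos(.196),np.sin(.196);R=np.array([[c,-sn],[sn,c]])
for y in(-.01,):
    o=np.array([.5132,.0047])
    print([proj(C,np.r_[o+R@p,.026])[0] for p in((-.04,-.086),(-.04,.086),(0,.086),(0,-.086))])
print(s['position'],s['ee_rot'],s['finger_gap'])
for c in corners(f):
    if c[0]>3000: print(c)
E
```

```text
time: 10.3
position: [0.4448, -0.0217, 0.0653]
ee_rot: [3.141, -0.0, -2.945]
ft_force: [-0.0, 0.2, 0.9]
finger_gap: 0.06
grasp_force: 0.0
[array([170.6532, 242.4087]), array([382.8703, 242.2182]), array([377.4808, 285.1503]), array([174.6812, 285.4627])]
[ 0.4448 -0.0217  0.0653] [ 3.1412 -0.0001 -2.945 ] 0.059963715414421886
(5912.5, [[209, 245], [209, 298], [326, 298], [313, 258], [312, 244]])
(11598.5, [[511, 60], [502, 64], [501, 72], [506, 72], [507, 77], [495, 79], [493, 91], [479, 93], [471, 109], [462, 114], [456, 135], [451, 138], [449, 147], [443, 149], [438, 168], [433, 170], [435, 178], [430, 187], [441, 187], [441, 195], [448, 190], [447, 181], [441, 181], [440, 174], [448, 173], [452, 178], [452, 170], [457, 169], [467, 175], [462, 160], [464, 154], [471, 153], [474, 163], [478, 164], [473, 177], [478, 178], [479, 192], [471, 191], [471, 181], [455, 181], [468, 192], [464, 202], [448, 200], [443, 203], [445, 212], [437, 211], [435, 216], [430, 216], [429, 210], [434, 208], [433, 197], [432, 205], [410, 226], [397, 224], [390, 214], [382, 213], [382, 223], [376, 225], [3
[... 3266 characters left out ...]
0, 192], [162, 194], [160, 200], [148, 194], [148, 198], [166, 205], [167, 198], [179, 194], [174, 183], [181, 176], [175, 174], [172, 182], [165, 182], [157, 177], [157, 172], [150, 173], [151, 148], [148, 140], [132, 141], [131, 135], [148, 133], [149, 124], [144, 113], [147, 99], [143, 96], [143, 89], [149, 81], [157, 83], [159, 76], [168, 77], [166, 69], [179, 73], [178, 80], [186, 86], [183, 94], [198, 89], [200, 57], [195, 56], [193, 65], [184, 58], [180, 69], [171, 69], [170, 63], [175, 60], [168, 42], [175, 41], [179, 49], [185, 50], [187, 39], [178, 35], [184, 13], [189, 14], [192, 22], [188, 31], [197, 24], [202, 33], [200, 43], [208, 42], [211, 21], [218, 16], [219, 9], [227, 8]])
```

```bash
python3 -m crank '[{"jaw":0,"travel":[0,0.012,0.02],"twist":[0,0,0]},{"jaw":0,"travel":[0,0,0.03],"twist":[0,0,0]},{"jaw":0,"travel":[0,0,0.025],"twist":[0,0,0]},{"jaw":0,"travel":[0,0,0.004],"twist":[0,0,0]},{"jaw":0,"travel":[0,0,0],"twist":[0,0,0]},{"jaw":0,"travel":[0,0,0],"twist":[0,0,0]}]'
python3 -m crank '[{"jaw":0,"travel":[0,0,0.003],"twist":[0,0,0]},{"jaw":0,"travel":[0,0,0],"twist":[0,0,0]}]'
python3 -m crank '[{"jaw":0,"travel":[0,0,0.003],"twist":[0,0,0]},{"jaw":0,"travel":[0,0,0],"twist":[0,0,0]}]'
python3 - <<'E'
from pose import *
s=sense();f=imaging.grab_frame("wrist");cv2.imwrite("pics/w8.png",f[:,:,::-1]);np.savez("last.npz",p=s['position'],r=s['ee_rot']);C=cam("wrist",s)
c,sn=np.cos(.196),np.sin(.196);R=np.array([[c,-sn],[sn,c]]);o=np.array([.5132,.0047])
pr=np.array([proj(C,np.r_[o+R@p,.026])[0] for p in((-.04,-.086),(-.04,.086),(0,.086),(0,-.086))]);print(pr.tolist(),"tcp",proj(C,s['position']))
G=cv2.cvtColor(f,cv2.COLOR_RGB2GRAY)
r=int(pr[:2,1].mean())
for k in(r-8,r+3,r+12): print(k,G[k,60:460:8].tolist())
print(G[r-30:r+40:2,262].tolist())
E
```

```text
time: 10.95
position: [0.443, -0.0107, -0.0129]
ee_rot: [-3.141, 0.001, -2.945]
ft_force: [0.2, -0.6, 0.4]
finger_gap: 0.0933
grasp_force: 0.0
time: 11.15
position: [0.4428, -0.0107, -0.0161]
ee_rot: [-3.141, 0.001, -2.944]
ft_force: [0.1, 0.5, -0.7]
finger_gap: 0.0928
grasp_force: 0.0
time: 11.35
position: [0.4423, -0.0108, -0.0196]
ee_rot: [-3.142, -0.0, -2.944]
ft_force: [-0.3, 0.0, 0.0]
finger_gap: 0.0927
grasp_force: 0.0
[[111.04791861477287, 308.00758742495753], [416.8764159323547, 308.0444867375011], [406.5221303096314, 363.9910303436477], [120.97165639598822, 364.00794724406967]] tcp [[261.5895 223.8496]]
300 [100, 80, 51, 50, 49, 50, 52, 44, 51, 48, 51, 52, 50, 46, 50, 47, 49, 53, 50, 48, 50, 55, 51, 52, 57, 57, 58, 57, 55, 54, 51, 47, 45, 53, 48, 53, 47, 48, 48, 47, 51, 50, 49, 52, 55, 45, 47, 48, 46, 86]
311 [110, 76, 93, 84, 83, 81, 82, 82, 83, 80, 82, 86, 57, 59, 58, 55, 61, 58, 55, 54, 59, 59, 53, 56, 55, 58, 58, 56, 57, 54, 54, 55, 58, 61, 55, 57, 60, 55, 60, 56, 55, 55, 54, 53, 54, 59, 52, 57, 55, 57]
320 [80, 57, 106, 102, 102, 105, 103, 101, 102, 103, 103, 58, 54, 58, 54, 55, 59, 55, 53, 55, 57, 56, 55, 60, 60, 58, 58, 60, 58, 54, 54, 56, 57, 55, 57, 55, 56, 54, 57, 57, 57, 54, 58, 53, 57, 57, 54, 56, 56, 57]
[144, 159, 151, 86, 98, 98, 98, 97, 99, 97, 99, 56, 54, 52, 57, 53, 54, 54, 61, 53, 57, 56, 59, 57, 55, 54, 58, 54, 216, 230, 231, 223, 232, 231, 230]
```

The fingers are fully open behind the wall with no contact. I'll approach straight and push about 20 mm, then check the force and the wall edge.

```bash
python3 -m crank '[{"jaw":0,"travel":[-0.007,0,0],"twist":[0,0,0]},{"jaw":0,"travel":[-0.007,0,0],"twist":[0,0,0]},{"jaw":0,"travel":[-0.006,0,0],"twist":[0,0,0]},{"jaw":0,"travel":[-0.005,0,0],"twist":[0,0,0]},{"jaw":0,"travel":[-0.005,0,0],"twist":[0,0,0]},{"jaw":0,"travel":[-0.005,0,0],"twist":[0,0,0]},{"jaw":0,"travel":[-0.005,0,0],"twist":[0,0,0]}]'
cat > strip.py <<'E'
from pose import *
import sys
s=sense();f=imaging.grab_frame("wrist");cv2.imwrite(sys.argv[1],f[:,:,::-1]);np.savez("last.npz",p=s['position'],r=s['ee_rot']);C=cam("wrist",s)
G=cv2.GaussianBlur(cv2.cvtColor(f,cv2.COLOR_RGB2GRAY),(0,0),1.5).astype(float)
L=[]
for c in (225,240,262,285,300):
    d=np.diff(G[200:345,c]);k=200+d[:100].argmin();P=plane(C,[(c,k+.5)],0)[0,:2]
    L.append((c,int(k),np.round(d[:100].min(),0)));
print(s['position'],s['ee_rot'][2],s['ft_force'],s['time'],L)
print(G[206:346:4,262].astype(int).tolist())
c,sn=np.cos(gt),np.sin(gt);print("TCP in grill",np.array([[c,sn],[-sn,c]])@(s['position'][:2]-g),"wall z0 pts in grill",[(np.array([[c,sn],[-sn,c]])@(plane(C,[(q,k+.5)],0)[0,:2]-g)).round(4).tolist() for q,k,_ in L])
E
python3 strip.py pics/w9.png
python3 - <<'E'
import cv2
G=cv2.cvtColor(cv2.imread("pics/w8.png"),6);print("before",cv2.GaussianBlur(G,(0,0),1.5)[206:346:4,262].tolist())
E
```

```text
time: 12.1
position: [0.4815, -0.0029, -0.0198]
ee_rot: [3.142, -0.001, -2.944]
ft_force: [-0.6, -0.3, -1.3]
finger_gap: 0.0932
grasp_force: 0.5
[ 0.4815 -0.0029 -0.0198] -2.9444498265401187 [-0.6466 -0.3293 -1.2794] 12.1 [(225, 299, np.float64(-46.0)), (240, 299, np.float64(-46.0)), (262, 299, np.float64(-46.0)), (285, 299, np.float64(-46.0)), (300, 299, np.float64(-47.0))]
[89, 92, 90, 84, 96, 114, 90, 78, 83, 92, 86, 98, 104, 104, 104, 104, 122, 192, 242, 242, 241, 240, 240, 210, 66, 57, 58, 60, 60, 61, 61, 65, 189, 231, 233]
TCP in grill [-0.1689 -0.0171] wall z0 pts in grill [[-0.121, -0.0324], [-0.1228, -0.0229], [-0.1253, -0.0089], [-0.1279, 0.0056], [-0.1296, 0.0152]]
before [83, 80, 81, 85, 99, 112, 84, 80, 73, 87, 99, 105, 111, 103, 100, 108, 168, 186, 157, 129, 96, 98, 98, 90, 54, 54, 55, 56, 57, 57, 57, 60, 182, 220, 228]
```

```bash
cat > w.py <<'E'
from pose import *
import sys
def wallpos(png):
    """near-wall rim at several columns between fingers -> line in grill frame, and relative to the TCP along the tool"""
    f=cv2.imread(png)[:,:,::-1].copy();z=np.load("last.npz");C=cam("wrist",dict(position=z['p'],ee_rot=z['r']))
    G=cv2.GaussianBlur(cv2.cvtColor(f,cv2.COLOR_RGB2GRAY),(0,0),.8).astype(float);pts=[]
    for c in range(220,305,4):
        d=np.diff(G[240:292,c]);k=int(d.argmax())
        if d[k]>12: pts.append((c,240+k+.5))
    v=cv2.fitLine(np.float32(pts),cv2.DIST_HUBER,0,.01,.01)[:,0]
    P=plane(C,[v[2:]+v[:2]*((c-v[2])/v[0]) for c in(222,262,302)],.026)[:,:2]
    c,s=np.cos(gt),np.sin(gt);Q=(P-g)@np.array([[c,-s],[s,c]])
    a=rep(P[[0,2]]);yaw=z['r'][2];t=np.array([np.cos(yaw),np.sin(yaw)])
    print("rim mid grill",Q[1],"tray theta",round(a,4),"tool theta",round((yaw+np.pi-gt+.5)%(2*np.pi)-.5,4),"rim ahead of TCP",round(float((z['p'][:2]-P[1])@t),4),"row",pts[len(pts)//2],len(pts))
wallpos(sys.argv[1])
E
python3 w.py pics/w9.png
```

```text
rim mid grill [-0.1592 -0.0151] tray theta 0.1784 tool theta 0.1791 rim ahead of TCP 0.0099 row (264, 273.5) 22
```

Contact is confirmed: the wall is 10 mm ahead of the TCP, square to the fingers, and the tray has moved 16 mm. Now the arc.

```bash
python3 -m crank '[{"jaw":0,"travel":[-0.006,0.0012,0],"twist":[0,0,0.02]},{"jaw":0,"travel":[-0.006,0.0012,0],"twist":[0,0,0.02]},{"jaw":0,"travel":[-0.006,0.0012,0],"twist":[0,0,0.02]},{"jaw":0,"travel":[-0.006,0.0012,0],"twist":[0,0,0.02]},{"jaw":0,"travel":[-0.006,0.0012,0],"twist":[0,0,0.02]},{"jaw":0,"travel":[-0.006,0.0012,0],"twist":[0,0,0.02]},{"jaw":0,"travel":[-0.005,0.0012,0],"twist":[0,0,0.02]},{"jaw":0,"travel":[-0.004,0.0012,0],"twist":[0,0,0.02]},{"jaw":0,"travel":[-0.003,0.001,0],"twist":[0,0,0.018]},{"jaw":0,"travel":[0,0,0],"twist":[0,0,0]}]'
python3 strip.py pics/w10.png | tail -1; python3 w.py pics/w10.png
python3 - <<'E'
from h import *
f=imaging.grab_frame("scene");cv2.imwrite("pics/s10.png",f[:,:,::-1]);cv2.imwrite("pics/d10.png",imaging.grab_frame("side")[:,:,::-1])
E
```

```text
time: 13.15
position: [0.5287, 0.0139, -0.0196]
ee_rot: [-3.142, 0.001, -3.123]
ft_force: [0.7, 0.3, -0.1]
finger_gap: 0.0933
grasp_force: 0.0
TCP in grill [-0.1213 -0.0011] wall z0 pts in grill [[-0.0767, -0.0249], [-0.0767, -0.0152], [-0.0767, -0.0011], [-0.0767, 0.0138], [-0.0767, 0.0234]]
rim mid grill [-0.1113 -0.0012] tray theta 0.0002 tool theta 0.0009 rim ahead of TCP 0.01 row (264, 273.5) 22
```

The tray is square now (θ≈0), on axis, with about 71 mm to go. I'll push straight and watch the force.

```bash
python3 -m crank '[{"jaw":0,"travel":[-0.004,0.0003,0],"twist":[0,0,0]},{"jaw":0,"travel":[-0.004,0.0003,0],"twist":[0,0,0]},{"jaw":0,"travel":[-0.004,0.0003,0],"twist":[0,0,0]},{"jaw":0,"travel":[-0.004,0,0],"twist":[0,0,0]},{"jaw":0,"travel":[-0.004,0,0],"twist":[0,0,0]}]'
python3 -m crank '[{"jaw":0,"travel":[-0.004,0,0],"twist":[0,0,0]},{"jaw":0,"travel":[-0.004,0,0],"twist":[0,0,0]},{"jaw":0,"travel":[-0.004,0,0],"twist":[0,0,0]},{"jaw":0,"travel":[-0.004,0,0],"twist":[0,0,0]},{"jaw":0,"travel":[-0.004,0,0],"twist":[0,0,0]}]'
python3 strip.py pics/w11.png | tail -1; python3 w.py pics/w11.png
```

```text
time: 13.8
position: [0.548, 0.015, -0.0197]
ee_rot: [3.142, -0.0, -3.122]
ft_force: [-1.1, 0.3, 1.7]
finger_gap: 0.0928
grasp_force: 1.0
time: 14.3
position: [0.5681, 0.0153, -0.0197]
ee_rot: [-3.142, -0.0, -3.122]
ft_force: [-1.2, -1.2, 1.2]
finger_gap: 0.0932
grasp_force: 0.9
TCP in grill [-0.0819 -0.0004] wall z0 pts in grill [[-0.0373, -0.0242], [-0.0374, -0.0145], [-0.0374, -0.0003], [-0.0374, 0.0145], [-0.0374, 0.0241]]
rim mid grill [-0.0713 -0.0005] tray theta 0.0006 tool theta 0.0013 rim ahead of TCP 0.0106 row (264, 274.5) 22
```

```bash
python3 -m crank '[{"jaw":0,"travel":[-0.004,0,0],"twist":[0,0,0]},{"jaw":0,"travel":[-0.004,0,0],"twist":[0,0,0]},{"jaw":0,"travel":[-0.004,0,0],"twist":[0,0,0]},{"jaw":0,"travel":[-0.004,0,0],"twist":[0,0,0]},{"jaw":0,"travel":[-0.004,0,0],"twist":[0,0,0]},{"jaw":0,"travel":[-0.003,0,0],"twist":[0,0,0]}]'
python3 -m crank '[{"jaw":0,"travel":[-0.003,0,0],"twist":[0,0,0]},{"jaw":0,"travel":[-0.003,0,0],"twist":[0,0,0]}]'
python3 -m crank '[{"jaw":0,"travel":[-0.002,0,0],"twist":[0,0,0]},{"jaw":0,"travel":[-0.002,0,0],"twist":[0,0,0]}]'
python3 strip.py pics/w12.png | tail -1; python3 w.py pics/w12.png
```

```text
time: 14.95
position: [0.5914, 0.0157, -0.0197]
ee_rot: [-3.141, 0.0, -3.122]
ft_force: [-1.0, -1.1, 0.4]
finger_gap: 0.093
grasp_force: 0.7
time: 15.15
position: [0.5968, 0.0158, -0.0197]
ee_rot: [3.142, -0.001, -3.123]
ft_force: [-5.2, 1.9, 2.4]
finger_gap: 0.0929
grasp_force: 3.1
time: 15.35
position: [0.5967, 0.0159, -0.02]
ee_rot: [3.141, -0.009, -3.124]
ft_force: [-8.4, 0.3, 5.6]
finger_gap: 0.0926
grasp_force: 4.6
TCP in grill [-0.0533 -0.0003] wall z0 pts in grill [[-0.0099, -0.0241], [-0.01, -0.0144], [-0.0092, -0.0004], [-0.0092, 0.0144], [-0.0091, 0.024]]
rim mid grill [-0.0425 -0.0004] tray theta -0.0009 tool theta -0.0006 rim ahead of TCP 0.0108 row (236, 274.5) 9
```

Firm resistance now, 8 N against 1 N when sliding, with θ≈0. I'll press a bit more to make sure it is seated.

```bash
python3 -m crank '[{"jaw":0,"travel":[-0.003,0,0],"twist":[0,0,0]},{"jaw":0,"travel":[-0.003,0,0],"twist":[0,0,0]},{"jaw":0,"travel":[0,0,0],"twist":[0,0,0]},{"jaw":0,"travel":[0,0,0],"twist":[0,0,0]}]'
python3 strip.py pics/w13.png | sed -n '1p;3p'; python3 w.py pics/w13.png; python3 -c "
from h import *
print(sense()['wrist_torque'])"
```

```text
time: 15.8
position: [0.5962, 0.0159, -0.0207]
ee_rot: [3.14, -0.021, -3.124]
ft_force: [-14.2, -0.0, 10.3]
finger_gap: 0.093
grasp_force: 7.6
[ 0.5962  0.0159 -0.0207] -3.1242443549947727 [-14.171   -0.0071  10.3385] 15.8 [(225, 298, np.float64(-41.0)), (240, 298, np.float64(-40.0)), (262, 299, np.float64(-16.0)), (285, 299, np.float64(-16.0)), (300, 299, np.float64(-16.0))]
TCP in grill [-0.0538 -0.0004] wall z0 pts in grill [[-0.011, -0.0239], [-0.011, -0.0144], [-0.0103, -0.0004], [-0.0102, 0.0143], [-0.0102, 0.0238]]
rim mid grill [-0.0428 -0.0005] tray theta 0.0062 tool theta -0.0007 rim ahead of TCP 0.011 row (236, 274.5) 8
[-0.17643327  3.28933483 -0.35955306]
```

The fingers carry the load (2 × 7.6 N ≈ 14 N), so the tray itself is resisting. I'll back off, rise behind the tray, and measure tray and grill in one view.

```bash
python3 -m crank '[{"jaw":0,"travel":[0.015,0,0],"twist":[0,0,0]},{"jaw":0,"travel":[0.03,0,0],"twist":[0,0,0]},{"jaw":0,"travel":[0.02,0,-0.04],"twist":[0,0,0]},{"jaw":0,"travel":[0.02,0,-0.04],"twist":[0,0,0]},{"jaw":0,"travel":[0.02,0,-0.04],"twist":[0,0,0]},{"jaw":0,"travel":[0.02,0,-0.04],"twist":[0,0,0]},{"jaw":0,"travel":[0.02,0,-0.04],"twist":[0,0,0]},{"jaw":0,"travel":[0.02,0,-0.04],"twist":[0,0,0]},{"jaw":0,"travel":[0,0,0],"twist":[0,0,0]},{"jaw":0,"travel":[0,0,0],"twist":[0,0,0]}]'
python3 - <<'E'
from pose import *
s=sense();f=imaging.grab_frame("wrist");cv2.imwrite("pics/w14.png",f[:,:,::-1]);np.savez("last.npz",p=s['position'],r=s['ee_rot']);C=cam("wrist",s)
def G2W(p): c,q=np.cos(gt),np.sin(gt);return np.r_[np.array([[c,-q],[q,c]])@p[:2]+g,p[2]]
for nm,p in dict(wallL=(-.04,.086,.026),wallR=(-.04,-.086,.026),wb=(-.04,0,0),wt=(-.04,0,.026),shL=(0,.086,.026),shR=(0,-.086,.026),spout60=(-.019,0,.06),spout75=(-.019,0,.075),legLfoot=(0,.09,0)).items(): print(nm,proj(C,G2W(np.array(p)))[0].round(1))
G=cv2.cvtColor(f,cv2.COLOR_RGB2GRAY)
for y in(-.092,-.08,-.03,0,.03,.08,.092):
    c,r=proj(C,G2W(np.array([-.04,y,.026])))[0];c=int(round(c));r=int(r)
    print(y,c,r-12,G[r-12:r+45,c-1:c+2].mean(1).astype(int).tolist())
r=int(proj(C,G2W(np.array([-.03,0,.026])))[0][1]);print("row",r,G[r-1:r+2,150:370].mean(0).astype(int).tolist())
E
```

```text
time: 16.85
position: [0.4432, 0.013, 0.2216]
ee_rot: [3.141, 0.005, -3.122]
ft_force: [-1.2, -0.6, -0.5]
finger_gap: 0.0931
grasp_force: 0.0
wallL [323.1 280.8]
wallR [200.1 280.8]
wb [261.6 271.2]
wt [261.6 280.9]
shL [321.4 305. ]
shR [201.7 305. ]
spout60 [261.7 309. ]
spout75 [261.7 316.4]
legLfoot [321.  294.4]
-0.092 196 268 [158, 155, 155, 157, 154, 148, 150, 147, 146, 147, 148, 142, 135, 138, 142, 140, 132, 131, 133, 75, 65, 62, 63, 67, 68, 66, 60, 30, 24, 13, 17, 21, 40, 41, 41, 44, 40, 45, 44, 45, 45, 44, 45, 46, 46, 47, 47, 47, 47, 48, 47, 49, 44, 47, 45, 47, 49]
-0.08 204 268 [122, 122, 120, 110, 101, 97, 93, 86, 82, 132, 221, 174, 123, 123, 125, 128, 134, 135, 140, 141, 143, 155, 155, 124, 118, 117, 108, 107, 92, 93, 87, 75, 41, 42, 44, 43, 42, 44, 43, 46, 47, 44, 46, 46, 45, 46, 46, 48, 46, 49, 48, 48, 48, 47, 45, 48, 49]
-0.03 240 268 [80, 84, 83, 85, 84, 84, 84, 84, 84, 116, 191, 200, 216, 226, 223, 223, 214, 200, 196, 197, 156, 116, 106, 107, 105, 108, 110, 110, 94, 89, 93, 80, 45, 43, 42, 43, 43, 43, 43, 45, 43, 45, 48, 45, 45, 48, 48, 46, 45, 47, 48, 47, 49, 47, 4
[... 1399 characters left out ...]
5, 196, 195, 197, 195, 196, 196, 196, 197, 197, 197, 196, 197, 192, 178, 179, 179, 175, 169, 169, 170, 168, 169, 170, 170, 170, 171, 170, 169, 157, 102, 101, 100, 100, 100, 100, 100, 99, 100, 100, 100, 102, 100, 101, 100, 99, 97, 101, 111, 110, 109, 109, 111, 110, 110, 109, 110, 108, 110, 110, 143, 178, 178, 177, 177, 177, 177, 175, 176, 176, 176, 176, 176, 176, 178, 176, 175, 175, 174, 175, 173, 175, 175, 174, 174, 174, 174, 172, 172, 172, 172, 171, 150, 114, 96, 91, 173, 205, 150, 101, 99, 109, 109, 120, 122, 120, 123, 125, 124, 123, 122, 120, 122, 123, 125, 130, 129, 123, 134, 130, 125, 129, 138, 141, 136, 145, 147, 151, 154, 148, 151, 157, 118, 42, 17, 15, 17, 18, 16, 17, 15, 13, 14, 16]
```

The near rim appears about 3 px short of the predicted home row, but the gripper bar hides the shoulders. I'll shift forward to see the shoulders and legs directly.

```bash
python3 -m crank '[{"jaw":0,"travel":[-0.035,0,-0.02],"twist":[0,0,0]},{"jaw":0,"travel":[-0.035,0,-0.02],"twist":[0,0,0]},{"jaw":0,"travel":[0,0,0],"twist":[0,0,0]},{"jaw":0,"travel":[0,0,0],"twist":[0,0,0]}]'
cat > sh.py <<'E'
from pose import *
import sys
s=sense();f=imaging.grab_frame("wrist");cv2.imwrite(sys.argv[1],f[:,:,::-1]);np.savez("last.npz",p=s['position'],r=s['ee_rot']);C=cam("wrist",s)
def G2W(p): c,q=np.cos(gt),np.sin(gt);return np.r_[np.array([[c,-q],[q,c]])@np.array(p[:2])+g,p[2]]
P=lambda *p:proj(C,G2W(p))[0]
for nm,p in dict(wb=(-.04,0,0),wt=(-.04,0,.026),sh=(0,.079,.026),spout60=(-.019,0,.06),spout75=(-.019,0,.075),foot=(0,.09,0),legtop=(0,.09,.038),base74=(0,.09,.074)).items(): print(nm,P(*p).round(1),end=' ')
print()
G=cv2.cvtColor(f,cv2.COLOR_RGB2GRAY)
for y in(-.094,-.08,-.05,-.03,0,.05,.08,.094):
    c,r=P(-.04,y,.013);c=int(round(c));r=int(r)-12
    print(y,c,r,G[r:292,c-1:c+2].mean(1).astype(int).tolist())
E
python3 sh.py pics/w15.png
```

```text
time: 17.3
position: [0.5118, 0.0141, 0.2583]
ee_rot: [-3.141, -0.003, -3.122]
ft_force: [-0.5, 0.2, -0.5]
finger_gap: 0.0926
grasp_force: 0.0
wb [262.  220.1] wt [262.  226.7] sh [315.5 251.9] spout60 [262.  250.7] spout75 [262.  255.9] foot [319.9 244.2] legtop [324.4 255.7] base74 [329.4 268.3] 
-0.094 198 211 [159, 171, 166, 166, 162, 157, 165, 169, 169, 171, 167, 163, 156, 153, 158, 159, 159, 157, 148, 148, 154, 155, 152, 150, 146, 122, 69, 70, 69, 75, 76, 74, 63, 42, 23, 11, 16, 14, 17, 19, 23, 30, 31, 34, 32, 33, 33, 53, 105, 183, 211, 148, 40, 30, 34, 34, 36, 42, 43, 72, 95, 100, 103, 104, 101, 102, 98, 80, 56, 86, 94, 94, 92, 90, 99, 97, 84, 87, 64, 61, 64]
-0.08 208 211 [169, 161, 139, 138, 141, 129, 109, 95, 91, 91, 91, 89, 157, 219, 180, 115, 111, 110, 110, 109, 109, 104, 99, 97, 94, 96, 96, 93, 93, 90, 87, 88, 89, 92, 91, 100, 119, 95, 16, 17, 17, 16, 14, 15, 21, 17, 59, 161, 152, 15, 18, 22, 29, 25, 31, 35, 36, 35, 40, 71, 92, 99, 102, 105, 101, 99, 102, 82, 63, 87, 98, 98, 96, 103, 96, 85, 76, 70, 52, 46, 47]
-0.05 228 211 [194, 181, 171, 152, 118, 74, 82, 89, 89, 91, 
[... 1486 characters left out ...]
01, 105, 108, 96, 93, 94, 90, 118, 187, 225, 219, 219, 222, 221, 216, 210, 210, 208, 209, 204, 203, 174, 118, 115, 110, 97, 93, 93, 95, 92, 99, 120, 106, 40, 16, 16, 16, 18, 18, 14, 12, 25, 116, 119, 44, 19, 19, 23, 24, 30, 27, 32, 33, 36, 56, 76, 84, 86, 87, 89, 88, 88, 89, 76, 73, 81, 84, 96, 102, 103, 100, 99, 97, 96, 96, 100]
0.094 326 211 [160, 162, 159, 158, 154, 156, 156, 153, 149, 147, 139, 139, 169, 185, 178, 173, 173, 172, 177, 165, 169, 173, 158, 154, 157, 141, 100, 88, 83, 79, 80, 82, 82, 74, 59, 47, 40, 33, 27, 21, 13, 18, 14, 13, 18, 15, 27, 128, 121, 50, 13, 22, 25, 25, 28, 33, 34, 33, 36, 57, 75, 89, 93, 96, 95, 95, 94, 93, 83, 81, 85, 86, 86, 88, 87, 89, 93, 91, 97, 98, 102]
```

Shoulder rims are at row 248, but the spout and leg edges suggest the tray may be 3 to 6 mm short. The gripper body could have been stopped by the spout. I'll push again with the fingers tilted so the body leans back clear of it.

```bash
python3 -m crank '[{"jaw":0,"travel":[0,0,0.045],"twist":[0,-0.1,0]},{"jaw":0,"travel":[0,0,0],"twist":[0,-0.1,0]},{"jaw":0,"travel":[-0.009,0,0.044],"twist":[0,0,0]},{"jaw":0,"travel":[-0.009,0,0.044],"twist":[0,0,0]},{"jaw":0,"travel":[0.009,0,0.044],"twist":[0,0,0]},{"jaw":0,"travel":[0.009,0,0.044],"twist":[0,0,0]},{"jaw":0,"travel":[0.009,0,0.035],"twist":[0,0,0]},{"jaw":0,"travel":[0,0,0],"twist":[0,0,0]},{"jaw":0,"travel":[0,0,0],"twist":[0,0,0]}]'
```

```text
time: 18.25
position: [0.5415, 0.0147, 0.0114]
ee_rot: [3.142, 0.185, -3.123]
ft_force: [-0.2, 0.6, 0.8]
finger_gap: 0.0929
grasp_force: 0.0
```

```bash
python3 -m crank '[{"jaw":0,"travel":[0.0046,0,0.0225],"twist":[0,0,0]},{"jaw":0,"travel":[-0.0197,0,0.0037],"twist":[0,0,0]},{"jaw":0,"travel":[-0.0197,0,0.0037],"twist":[0,0,0]},{"jaw":0,"travel":[-0.005,0,0.001],"twist":[0,0,0]},{"jaw":0,"travel":[-0.004,0,0.0008],"twist":[0,0,0]},{"jaw":0,"travel":[-0.004,0,0.0008],"twist":[0,0,0]}]'
python3 -m crank '[{"jaw":0,"travel":[-0.003,0,0.0006],"twist":[0,0,0]},{"jaw":0,"travel":[-0.003,0,0.0006],"twist":[0,0,0]}]'
python3 -m crank '[{"jaw":0,"travel":[-0.003,0,0.0006],"twist":[0,0,0]},{"jaw":0,"travel":[-0.003,0,0.0006],"twist":[0,0,0]}]'
```

```text
time: 18.85
position: [0.5954, 0.0161, -0.0103]
ee_rot: [3.141, 0.188, -3.122]
ft_force: [0.3, 0.4, 0.3]
finger_gap: 0.0929
grasp_force: 0.0
time: 19.05
position: [0.6014, 0.0161, -0.0112]
ee_rot: [3.141, 0.187, -3.122]
ft_force: [-0.1, -1.1, -1.1]
finger_gap: 0.0931
grasp_force: 0.0
time: 19.25
position: [0.6031, 0.0161, -0.0127]
ee_rot: [3.141, 0.177, -3.123]
ft_force: [-9.4, -0.3, 6.7]
finger_gap: 0.0929
grasp_force: 4.7
```

The tray does not give at 9 N with the body well clear, so the stop is the legs. The right side looked about 0.5 mm back, so I'll press a bit more with the right finger leading to seat both shoulders.

```bash
python3 -m crank '[{"jaw":0,"travel":[-0.003,0,0.0006],"twist":[0,0,-0.01]},{"jaw":0,"travel":[-0.003,0,0.0006],"twist":[0,0,-0.01]},{"jaw":0,"travel":[0,0,0],"twist":[0,0,0]}]'
python3 -m crank '[{"jaw":0,"travel":[0,0,0],"twist":[0,0,0.01]},{"jaw":0,"travel":[0,0,0],"twist":[0,0,0.01]},{"jaw":0,"travel":[0,0,0],"twist":[0,0,0]}]'
python3 -c "
from h import *
s=sense();print(s['ft_force'],s['wrist_torque'],s['ee_rot'])"
```

```text
time: 19.55
position: [0.6022, 0.0157, -0.0145]
ee_rot: [-3.14, 0.164, -3.107]
ft_force: [-15.2, 0.1, 10.1]
finger_gap: 0.0926
grasp_force: 7.4
time: 19.85
position: [0.6029, 0.0159, -0.0146]
ee_rot: [3.14, 0.165, -3.124]
ft_force: [-13.8, -0.4, 6.7]
finger_gap: 0.0933
grasp_force: 6.6
[-13.76304633  -0.3603921    6.67835189] [-0.23508083  2.91587662 -0.21864483] [ 3.14033806  0.16512475 -3.12368342]
```

```bash
python3 -m crank '[{"jaw":0,"travel":[0.02,0,-0.004],"twist":[0,0,0]},{"jaw":0,"travel":[0.03,0,-0.006],"twist":[0,0,0]},{"jaw":0,"travel":[0.03,0,-0.006],"twist":[0,0,0]},{"jaw":0,"travel":[0,0,-0.03],"twist":[0,0.1,0]},{"jaw":0,"travel":[0,0,-0.045],"twist":[0,0.1,0]},{"jaw":0,"travel":[0,0,-0.045],"twist":[0,0,0]},{"jaw":0,"travel":[0,0,-0.045],"twist":[0,0,0]},{"jaw":0,"travel":[0.01,0,-0.045],"twist":[0,0,0]},{"jaw":0,"travel":[0.01,0,-0.045],"twist":[0,0,0]},{"jaw":0,"travel":[0,0,0],"twist":[0,0,0]},{"jaw":0,"travel":[0,0,0],"twist":[0,0,0]}]'
python3 sh.py pics/w16.png
python3 - <<'E'
from pose import *
# sub-pixel rim row at several columns + grill chrome strip row
f=cv2.imread("pics/w16.png");G=cv2.GaussianBlur(cv2.cvtColor(f,6),(0,0),1).astype(float)
for c in range(206,322,10):
    d=np.diff(G[:,c]); k=215+d[215:232].argmax(); w=np.clip(d[k-2:k+3],0,None); rim=(w*(np.arange(k-2,k+3)+.5)).sum()/w.sum()
    s=np.clip(G[254:266,c]-60,0,None);print(c,round(rim,2),round((s*np.arange(254,266)).sum()/max(s.sum(),1),2),end=' | ')
E
```

```text
time: 20.95
position: [0.5026, 0.0144, 0.2329]
ee_rot: [3.14, 0.015, -3.122]
ft_force: [0.0, -0.0, 0.8]
finger_gap: 0.0929
grasp_force: 0.0
wb [261.3 229.1] wt [261.3 236.9] sh [317.1 262.6] spout60 [261.3 263. ] spout75 [261.3 269.1] foot [321.6 253.7] legtop [326.5 266.9] base74 [331.9 281.6] 
-0.094 195 220 [178, 188, 183, 182, 174, 174, 175, 167, 170, 170, 169, 162, 156, 158, 160, 162, 161, 159, 151, 147, 151, 157, 150, 145, 147, 139, 104, 71, 68, 69, 73, 74, 73, 59, 32, 20, 16, 13, 13, 13, 12, 11, 18, 22, 26, 29, 29, 27, 29, 31, 43, 79, 149, 194, 183, 101, 28, 29, 30, 33, 35, 39, 40, 59, 85, 100, 100, 102, 102, 100, 99, 100]
-0.08 205 220 [181, 170, 152, 150, 141, 129, 110, 93, 90, 91, 91, 90, 93, 162, 218, 179, 112, 113, 112, 109, 107, 106, 105, 99, 94, 94, 93, 96, 93, 92, 90, 89, 89, 89, 90, 90, 91, 110, 109, 66, 10, 14, 14, 17, 14, 17, 18, 12, 14, 39, 137, 134, 68, 19, 21, 25, 26, 29, 31, 34, 31, 33, 40, 56, 82, 98, 100, 101, 101, 99, 98, 99]
-0.05 226 220 [195, 177, 169, 136, 68, 75, 81, 90, 88, 89, 88, 90, 91, 137, 207, 228, 234, 234, 238, 239, 236, 233, 229, 216, 214, 215,
[... 1435 characters left out ...]
8, 88, 12, 19, 9, 16, 15, 19, 20, 19, 16, 14, 98, 134, 89, 16, 19, 20, 23, 27, 27, 30, 29, 26, 30, 46, 67, 83, 87, 87, 89, 87, 88, 86]
0.094 328 220 [161, 160, 156, 154, 152, 153, 155, 149, 149, 145, 138, 138, 164, 185, 177, 172, 174, 171, 175, 166, 161, 169, 158, 154, 155, 139, 96, 88, 86, 80, 78, 81, 81, 84, 68, 55, 48, 39, 33, 28, 23, 21, 12, 9, 16, 15, 12, 12, 14, 18, 103, 138, 85, 14, 18, 20, 19, 27, 32, 30, 33, 29, 33, 46, 70, 85, 87, 90, 92, 90, 93, 93]
206 232.5 256.1 | 216 232.67 259.28 | 226 232.71 259.1 | 236 232.75 259.09 | 246 232.7 258.15 | 256 232.71 259.03 | 266 232.77 258.99 | 276 232.78 257.87 | 286 232.81 258.95 | 296 232.78 258.94 | 306 232.82 258.95 | 316 232.83 256.33 |
```

The tray is square to the grill (rim and chrome strip parallel within 0.3 px), but the camera estimates still disagree by a few mm on depth. One firmer push will settle it.

```bash
python3 -m crank '[{"jaw":0,"travel":[0,0,0.045],"twist":[0,-0.1,0]},{"jaw":0,"travel":[0.005,0,0.045],"twist":[0,-0.1,0]},{"jaw":0,"travel":[0.009,0,0.044],"twist":[0,0,0]},{"jaw":0,"travel":[0.009,0,0.044],"twist":[0,0,0]},{"jaw":0,"travel":[0.009,0,0.044],"twist":[0,0,0]},{"jaw":0,"travel":[0.004,0,0.020],"twist":[0,0,0]},{"jaw":0,"travel":[0,0,0],"twist":[0,0,0]}]'
```

```text
time: 21.7
position: [0.4957, 0.0151, -0.0039]
ee_rot: [3.139, 0.168, -3.122]
ft_force: [-0.5, -0.4, 0.1]
finger_gap: 0.0927
grasp_force: 0.0
```

```bash
python3 -m crank '[{"jaw":0,"travel":[-0.038,0,0.0145],"twist":[0,0,0]},{"jaw":0,"travel":[-0.03,0,0.005],"twist":[0,0,0]},{"jaw":0,"travel":[-0.018,0,0.003],"twist":[0,0,0]},{"jaw":0,"travel":[-0.008,0,0.0013],"twist":[0,0,0]},{"jaw":0,"travel":[-0.004,0,0.0007],"twist":[0,0,0]},{"jaw":0,"travel":[-0.004,0,0.0007],"twist":[0,0,0]},{"jaw":0,"travel":[-0.004,0,0.0007],"twist":[0,0,0]}]'
python3 -m crank '[{"jaw":0,"travel":[-0.005,0,0.0008],"twist":[0,0,0]},{"jaw":0,"travel":[-0.005,0,0.0008],"twist":[0,0,0]},{"jaw":0,"travel":[0,0,0],"twist":[0,0,0]}]'
python3 -m crank '[{"jaw":0,"travel":[-0.006,0,0.001],"twist":[0,0,0]},{"jaw":0,"travel":[-0.006,0,0.001],"twist":[0,0,0]},{"jaw":0,"travel":[0,0,0],"twist":[0,0,0]}]'
```

```text
time: 22.4
position: [0.6077, 0.0177, -0.006]
ee_rot: [3.139, 0.177, -3.122]
ft_force: [-0.6, -0.6, 0.2]
finger_gap: 0.0931
grasp_force: 0.0
time: 22.7
position: [0.6168, 0.0178, -0.0058]
ee_rot: [3.138, 0.174, -3.123]
ft_force: [-4.6, 0.1, 5.5]
finger_gap: 0.0926
grasp_force: 3.1
time: 23.0
position: [0.6169, 0.0179, -0.0065]
ee_rot: [3.136, 0.151, -3.124]
ft_force: [-23.7, -0.1, 28.1]
finger_gap: 0.0928
grasp_force: 15.4
```

The stop is now at x = 0.617 instead of 0.603, with a large upward force. Either the tray went further in or the tips rode onto the rim. I'll lift straight up and look.

```bash
python3 -m crank '[{"jaw":0,"travel":[0.012,0,-0.002],"twist":[0,0,0]},{"jaw":0,"travel":[0,0,-0.02],"twist":[0,0,0]},{"jaw":0,"travel":[0.01,0,-0.04],"twist":[0,0,0]},{"jaw":0,"travel":[0.03,0,-0.035],"twist":[0,0.1,0]},{"jaw":0,"travel":[0.03,0,-0.04],"twist":[0,0.08,0]},{"jaw":0,"travel":[0.03,0,-0.035],"twist":[0,0,0]},{"jaw":0,"travel":[0.01,0,-0.035],"twist":[0,0,0]},{"jaw":0,"travel":[0,0,-0.035],"twist":[0,0,0]},{"jaw":0,"travel":[0,0,0],"twist":[0,0,0]},{"jaw":0,"travel":[0,0,0],"twist":[0,0,0]}]'
python3 sh.py pics/w17.png
```

```text
time: 24.0
position: [0.49, 0.0147, 0.2238]
ee_rot: [3.138, 0.0, -3.121]
ft_force: [-0.9, 0.2, -0.5]
finger_gap: 0.0929
grasp_force: 0.0
wb [260.6 242.5] wt [260.6 250.8] sh [317.1 276.6] spout60 [260.6 277.9] spout75 [260.6 284.4] foot [321.6 267.2] legtop [326.6 281.3] base74 [332.2 296.9] 
-0.094 193 234 [182, 179, 177, 172, 169, 171, 166, 166, 169, 167, 161, 157, 153, 154, 156, 158, 158, 151, 146, 148, 151, 150, 148, 144, 142, 107, 67, 68, 67, 71, 75, 73, 69, 56, 31, 19, 13, 15, 20, 12, 15, 14, 11, 16, 24, 25, 30, 34, 31, 31, 29, 38, 74, 128, 199, 183, 78, 29]
-0.08 203 234 [175, 165, 153, 147, 137, 117, 96, 95, 90, 90, 89, 88, 97, 186, 223, 165, 97, 96, 94, 96, 92, 90, 89, 88, 86, 86, 87, 85, 86, 85, 88, 87, 89, 91, 93, 93, 93, 106, 124, 80, 11, 13, 10, 13, 21, 18, 17, 17, 8, 16, 42, 150, 117, 45, 11, 19, 23, 17]
-0.05 225 234 [177, 164, 152, 117, 72, 83, 91, 91, 91, 91, 90, 89, 95, 167, 225, 230, 231, 234, 236, 235, 232, 232, 226, 209, 211, 202, 160, 117, 115, 114, 111, 111, 114, 118, 106, 99, 95, 99, 98, 100, 99, 100, 97, 98, 99, 102, 87, 47, 12, 19, 43, 135, 128, 63, 16, 18, 
[... 691 characters left out ...]
, 211, 176, 118, 118, 118, 119, 116, 116, 118, 119, 108, 100, 100, 101, 100, 99, 98, 98, 100, 99, 99, 86, 50, 17, 11, 25, 112, 150, 85, 15, 18, 18, 22]
0.08 318 234 [153, 146, 152, 170, 153, 113, 116, 92, 92, 91, 93, 94, 91, 124, 190, 216, 210, 212, 211, 207, 202, 201, 200, 200, 197, 195, 157, 116, 111, 101, 93, 90, 90, 92, 89, 91, 92, 103, 123, 82, 20, 17, 16, 10, 17, 17, 20, 12, 15, 13, 27, 110, 136, 66, 14, 19, 21, 19]
0.094 328 234 [159, 154, 153, 151, 151, 153, 149, 146, 145, 137, 136, 158, 183, 182, 171, 171, 169, 173, 171, 160, 159, 156, 154, 153, 156, 129, 95, 83, 78, 77, 78, 80, 81, 80, 61, 47, 38, 38, 33, 24, 16, 15, 15, 15, 15, 16, 16, 16, 15, 16, 27, 117, 126, 45, 13, 19, 22, 24]
```

Relative to the leg feet the rim has not moved, so 24 N did not shift the tray: it is rigidly against the legs, and the tips had simply ridden over the rim. The small camera bias fits rounded grill edges. Now the lid: I'll work out the handle and the shelf clearance.

Run:
```python
from h import *
np.set_printoptions(precision=3,suppress=True)
# shelf front edge: orange pixels, lower boundary in both pictures
N=[]
for n in("scene","side"):
    i=cv2.imread(f"pics/{n}0.png");h=cv2.cvtColor(cv2.GaussianBlur(i,(0,0),1),cv2.COLOR_BGR2HSV)
    m=(h[:,:,0]>8)&(h[:,:,0]<22)&(h[:,:,1]>110)&(h[:,:,2]>110); m[120:]=0
    pts=[]
    for c in range(200 if n=="side" else 420,500 if n=="scene" else 400,6):
        r=np.where(m[:,c])[0]
        if len(r): pts.append((c,r.max()))
    v=cv2.fitLine(np.float32(pts),cv2.DIST_HUBER,0,.01,.01)[:,0];print(n,pts[::6],v)
    o,d=rays(cam(n),[v[2:]-60*v[:2],v[2:]+60*v[:2]]);k=np.cross(d[0],d[1]);k/=np.linalg.norm(k);N.append((k,k@o))
A=np.array([k for k,_ in N]);b=np.array([x for _,x in N])
for y in(-.1,.1):print("shelf edge x,z at y",y,np.linalg.solve(A[:,[0,2]],b-A[:,1]*y))
# handle by scene/side, dark bar, g.x .646
g=np.array([.646,.0172]);c,s=np.cos(.018),np.sin(.018);R=np.array([[c,s],[-s,c]])
for n,pp in(("scene",(341.5,104.5)),("side",(300.5,118.5))):
    C=cam(n)
    for a in(.9,.95,1.0,1.05):
        p=np.array([.19-.233*np.cos(a+.095),0,.078+.233*np.sin(a+.095)]);w=np.r_[R.T@p[:2]+g,p[2]]
        print(n,a,w,proj(C,w)[0],"seen",pp)
```

```text
Traceback (most recent call last):
cv2.error: OpenCV(4.12.0) /io/opencv/modules/imgproc/src/linefit.cpp:618: error: (-215:Assertion failed) npoints2 >= 0 || npoints3 >= 0 in function 'fitLine'
```

Run:
```python
from h import *
np.set_printoptions(precision=3,suppress=True)
N=[]
for n,e in(("scene",[(400,9),(510,36)]),("side",[(190,13),(410,81)])):
    o,d=rays(cam(n),e);k=np.cross(d[0],d[1]);k/=np.linalg.norm(k);N.append((k,k@o))
A=np.array([k for k,_ in N]);b=np.array([x for _,x in N])
for y in(-.1,.1):print("shelf edge x,z",y,np.linalg.solve(A[:,[0,2]],b-A[:,1]*y))
g=np.array([.646,.0172]);c,s=np.cos(.018),np.sin(.018);R=np.array([[c,s],[-s,c]])
for n,pp in(("scene",(341.5,104.5)),("side",(300.5,118.5))):
    C=cam(n)
    for a in(.85,.9,.95,1.0,1.05):
        p=np.array([.19-.233*np.cos(a+.095),0,.078+.233*np.sin(a+.095)]);w=np.r_[R.T@p[:2]+g,p[2]]
        print(n,a,w,proj(C,w)[0],"seen",pp)
```

```text
shelf edge x,z -0.1 [0.696 0.501]
shelf edge x,z 0.1 [0.596 0.536]
scene 0.85 [0.7   0.018 0.267] [328.751 114.429] seen (341.5, 104.5)
scene 0.9 [0.709 0.018 0.273] [332.641 111.095] seen (341.5, 104.5)
scene 0.95 [0.719 0.019 0.28 ] [336.619 107.972] seen (341.5, 104.5)
scene 1.0 [0.729 0.019 0.285] [340.672 105.071] seen (341.5, 104.5)
scene 1.05 [0.74  0.019 0.29 ] [344.785 102.401] seen (341.5, 104.5)
side 0.85 [0.7   0.018 0.267] [290.996 122.391] seen (300.5, 118.5)
side 0.9 [0.709 0.018 0.273] [293.671 119.591] seen (300.5, 118.5)
side 0.95 [0.719 0.019 0.28 ] [296.415 116.934] seen (300.5, 118.5)
side 1.0 [0.729 0.019 0.285] [299.219 114.428] seen (300.5, 118.5)
side 1.05 [0.74  0.019 0.29 ] [302.072 112.082] seen (300.5, 118.5)
```

Run:
```python
from h import *
np.set_printoptions(precision=3,suppress=True)
# shelf lower-front edge: ray points at assumed x
for n,e in(("scene",[(400,9),(455,22),(510,36)]),("side",[(190,13),(300,46),(410,81)])):
    o,d=rays(cam(n),e)
    for x in(.7,.75,.8,.85): print(n,x,(o+d*((x-o[0])/d[:,0])[:,None])[:,1:].tolist())
# wall foot: worktop-wall line behind the rack/cups in scene: 
print(plane(cam("scene"),[(425,205),(290,150),(240,95)],0.0))
print(sense()['q'])
```

```text
scene 0.7 [[-0.16424527645479925, 0.49487331276169283], [-0.2858190512057378, 0.4846997679967378], [-0.3807600462196237, 0.47580150458771986]]
scene 0.75 [[-0.10683028852080145, 0.49145870487623994], [-0.2394916272021984, 0.4803573298435162], [-0.343091268819715, 0.47064754220059446]]
scene 0.8 [[-0.04941530058680366, 0.48804409699078705], [-0.1931642031986588, 0.4760148916902946], [-0.30542249141980626, 0.46549357981346906]]
scene 0.85 [[0.007999687347193918, 0.48462948910533415], [-0.1468367791951195, 0.471672453537073], [-0.26775371401989756, 0.4603396174263437]]
side 0.7 [[0.6502661148666568, 0.49234626245504415], [-0.008498868646116042, 0.496290941755226], [-0.3822826282209941, 0.5026667694236684]]
side 0.75 [[0.7543320310641494, 0.47307088131665526], [0.053798468967062196, 0.47726567052167906], [-0.3436848143015203, 0.48404575352498963]]
side 0.8 [[0.8583979472616418, 0.4537955001782664], [0.11609580658024032, 0.4582403992881321], [-0.3050870003820464, 0.4654247376263108]]
side 0.85 [[0.9624638634591342, 0.43452011903987764], [0.17839314419341867, 0.4392151280545852], [-0.2664891864625726, 0.44680372172763205]]
[[ 1.006 -0.019  0.   ]
 [ 0.871  0.491  0.   ]
 [ 1.021  1.308  0.   ]]
[-0.269  0.337  0.268  1.825 -0.108  0.996  1.636]
```

The shelf edge is at about x 0.75, z 0.48. So I'll lean the hand back 0.7 rad, hook the shut fingers over the far side of the bar, and draw it along its arc.

```bash
python3 -m crank '[{"jaw":255,"travel":[0,0.004,-0.045],"twist":[0,0,0]},{"jaw":255,"travel":[0,0,-0.045],"twist":[0,0,0]},{"jaw":255,"travel":[0,0,-0.04],"twist":[0,-0.14,0]},{"jaw":255,"travel":[0,0,0],"twist":[0,-0.14,0]},{"jaw":255,"travel":[0,0,0],"twist":[0,-0.14,0]},{"jaw":255,"travel":[0,0,0],"twist":[0,-0.14,0]},{"jaw":255,"travel":[0,0,0],"twist":[0,-0.14,0]},{"jaw":255,"travel":[0,0,0],"twist":[0,0,0]},{"jaw":255,"travel":[0,0,0],"twist":[0,0,0]}]'; python3 -c "
from h import *
print(sense()['q'].round(2))"
```

```text
time: 24.95
position: [0.4892, 0.018, 0.3519]
ee_rot: [3.139, 0.694, -3.123]
ft_force: [0.4, -0.2, 1.3]
finger_gap: 0.0255
grasp_force: 0.0
[-0.34 -0.12  0.18  2.19  0.28  0.39  1.22]
```

```bash
python3 -m crank '[{"jaw":255,"travel":[-0.035,0,0.029],"twist":[0,0,0]},{"jaw":255,"travel":[-0.035,0,0.029],"twist":[0,0,0]},{"jaw":255,"travel":[-0.035,0,0.029],"twist":[0,0,0]},{"jaw":255,"travel":[-0.035,0,0.029],"twist":[0,0,0]},{"jaw":255,"travel":[-0.034,0,0.029],"twist":[0,0,0]},{"jaw":255,"travel":[0,0,0],"twist":[0,0,0]},{"jaw":255,"travel":[0,0,0],"twist":[0,0,0]}]'
python3 - <<'E'
from h import *
s=sense();print(s['q'].round(2))
R=Ro.from_euler('xyz',s['ee_rot']).as_matrix()
tip=s['position']-.028*R[:,2]
for n in("scene","side"):
    f=imaging.grab_frame(n);cv2.imwrite(f"pics/{n}18.png",f[:,:,::-1]);print(n,"tip px",proj(cam(n),tip)[0])
    p=proj(cam(n),tip)[0].astype(int); print(f[p[1]-10:p[1]+24:2,p[0]].sum(1)//3)
f=imaging.grab_frame("wrist");cv2.imwrite("pics/w18.png",f[:,:,::-1]);C=cam("wrist",s);G=cv2.cvtColor(f,cv2.COLOR_RGB2GRAY)
print("bar predicted in wrist",proj(C,[[.731,.019,.287],[.731,.069,.287],[.731,-.031,.287]]).tolist())
print(G[150:384:4,200].tolist());print(G[150:384:4,262].tolist())
E
```

```text
time: 25.65
position: [0.7191, 0.023, 0.3536]
ee_rot: [3.139, 0.698, -3.122]
ft_force: [-0.3, -0.2, 0.6]
finger_gap: 0.0005
grasp_force: 0.0
[-0.26  0.3   0.24  1.73 -0.12  0.43  1.63]
scene tip px [332.56735314  63.97274517]
[128 129 129 132 126 112 115 138 124  84  78  72  75  72  73  77  81]
side tip px [291.77472737  86.21589267]
[123 118 131 140 136 118  94  84  82  82  82  80  81  88 103 113  60]
bar predicted in wrist [[256.36725175105505, 156.3967103229343], [318.1448814367339, 157.16324057473804], [194.21510796295, 155.75082154359677]]
[34, 38, 44, 38, 35, 162, 161, 163, 221, 176, 184, 183, 183, 184, 185, 184, 186, 186, 189, 188, 192, 187, 186, 189, 187, 177, 203, 224, 180, 183, 36, 41, 40, 42, 41, 36, 38, 39, 39, 36, 39, 42, 40, 41, 41, 38, 36, 41, 40, 40, 42, 44, 40, 40, 42, 84, 107, 105, 108]
[36, 37, 38, 37, 35, 94, 85, 77, 74, 96, 90, 91, 98, 95, 99, 102, 106, 111, 115, 119, 114, 23, 21, 20, 28, 28, 28, 29, 25, 22, 24, 28, 33, 26, 155, 152, 155, 154, 68, 71, 68, 77, 75, 78, 74, 73, 179, 179, 180, 178, 183, 179, 182, 180, 107, 106, 107, 107, 109]
```

Run:
```python
from h import *
G=cv2.GaussianBlur(cv2.imread("pics/w18.png",0),(0,0),.8)
for c in(180,200,220,300,320,335):
    print(c,G[110:184:3,c].tolist())
for r in(140,150,160): print(r,G[r,100:420:6].tolist())
from station import sense
C=cam("wrist")
for a in(.95,1.0,1.05,1.1):
    p=[.646+.19-.233*np.cos(a+.095),.019,.078+.233*np.sin(a+.095)];print(a,p,proj(C,p),322/np.linalg.norm(np.array(p)-C[2][:3,3])*.01)
```

```text
180 [57, 59, 41, 27, 28, 28, 90, 129, 128, 127, 125, 129, 138, 139, 151, 173, 183, 168, 155, 153, 155, 157, 159, 161, 193]
200 [56, 59, 41, 26, 30, 31, 32, 35, 37, 37, 155, 80, 26, 32, 37, 39, 39, 39, 33, 93, 161, 160, 162, 160, 209]
220 [57, 59, 39, 27, 31, 45, 47, 55, 56, 55, 198, 101, 28, 32, 35, 38, 40, 38, 35, 58, 87, 83, 80, 77, 79]
300 [55, 60, 41, 32, 38, 43, 49, 54, 55, 55, 193, 97, 25, 30, 37, 44, 51, 53, 52, 111, 183, 186, 186, 188, 180]
320 [56, 55, 45, 30, 38, 46, 53, 54, 52, 55, 191, 238, 206, 142, 191, 237, 251, 253, 202, 185, 188, 185, 187, 188, 186]
335 [55, 56, 45, 29, 28, 29, 119, 133, 134, 133, 133, 135, 139, 159, 200, 230, 247, 182, 188, 188, 189, 188, 188, 186, 187]
140 [182, 183, 183, 183, 184, 184, 175, 129, 138, 145, 146, 142, 134, 129, 142, 153, 154, 154, 196, 193, 198, 197, 197, 197, 196, 197, 195, 195, 194, 194, 194, 193, 193, 193, 192, 193, 193, 192, 130, 132, 131, 187, 185, 182, 168, 123, 151, 151, 158, 159, 155, 150, 159, 179]
150 [182, 183, 185, 184, 184, 183, 181, 160, 182, 192, 194, 170, 159, 144, 144, 129, 35, 34, 34, 35, 34, 33, 34, 32, 34, 31, 32,
[... 181 characters left out ...]
183, 184, 182, 169, 198, 190, 41, 39, 37, 41, 39, 40, 39, 40, 38, 39, 37, 39, 39, 38, 55, 54, 55, 53, 53, 52, 70, 254, 248, 224, 226, 226, 225, 174, 149, 150, 157, 159, 155, 157, 157, 151, 149, 154]
0.95 [np.float64(0.7190568511666802), 0.019, np.float64(0.27952741734302056)] [[256.60954005 140.46865384]] 12.394708201171454
1.0 [np.float64(0.729275172555384), 0.019, np.float64(0.28512028197865347)] [[256.46855421 154.17635266]] 12.207550731789198
1.05 [np.float64(0.7397602504314836), 0.019, np.float64(0.2901954537754974)] [[256.33487623 167.04730033]] 11.982313323188858
1.1 [np.float64(0.750485877560812), 0.019, np.float64(0.2947402474471586)] [[256.20905623 179.02702222]] 11.726226056903386
```

The bar in the wrist picture is centred at (256,155), matching a lid angle of 1.00 rad. I'll slide the fingers down behind the bar.

```bash
python3 -m crank '[{"jaw":255,"travel":[0.0,-0.003,0.035],"twist":[0,0,0]},{"jaw":255,"travel":[0.003,0,0.035],"twist":[0,0,0]},{"jaw":255,"travel":[0.003,0,0.028],"twist":[0,0,0]},{"jaw":255,"travel":[0,0,0],"twist":[0,0,0]}]'; python3 -c "
from h import *
print(sense()['q'].round(2))"
```

```text
time: 26.2
position: [0.7733, 0.0217, 0.2708]
ee_rot: [3.138, 0.691, -3.123]
ft_force: [-0.2, 0.6, 0.6]
finger_gap: 0.0006
grasp_force: 0.0
[-0.18  0.46  0.16  1.72 -0.18  0.28  1.69]
```

```bash
python3 -m crank '[{"jaw":255,"travel":[0.008,0,-0.001],"twist":[0,0,0]},{"jaw":255,"travel":[0.008,0,-0.001],"twist":[0,0,0]},{"jaw":255,"travel":[0.009,0,-0.001],"twist":[0,0,0]},{"jaw":255,"travel":[0.009,0,-0.001],"twist":[0,0,0]},{"jaw":255,"travel":[0.009,0,-0.0005],"twist":[0,0,0]}]'
python3 -m crank '[{"jaw":255,"travel":[0.009,0,0],"twist":[0,0,0]},{"jaw":255,"travel":[0.009,0,0],"twist":[0,0,0]},{"jaw":255,"travel":[0.009,0,0],"twist":[0,0,0]},{"jaw":255,"travel":[0.009,0,0],"twist":[0,0,0]}]'; python3 -c "
from h import *
print(sense()['q'].round(2))"
```

```text
time: 26.7
position: [0.7406, 0.0206, 0.2561]
ee_rot: [3.137, 0.709, -3.124]
ft_force: [1.7, -0.4, 4.7]
finger_gap: 0.0006
grasp_force: 2.1
time: 27.1
position: [0.7108, 0.0201, 0.2281]
ee_rot: [3.138, 0.699, -3.123]
ft_force: [1.3, -0.2, 3.4]
finger_gap: 0.0007
grasp_force: 1.7
[-0.16  0.42  0.11  1.94 -0.2   0.09  1.71]
```

The lid follows at about 5 N and is now near 0.7 rad above shut, but joint 6 is close to its limit. I'll release, stand the hand up to a 0.2 rad lean, and press from the top of the bar.

```bash
python3 -m crank '[{"jaw":255,"travel":[-0.006,0,-0.02],"twist":[0,0,0]},{"jaw":255,"travel":[-0.004,0,-0.035],"twist":[0,0,0]},{"jaw":255,"travel":[0,0,-0.02],"twist":[0,0,0]},{"jaw":255,"travel":[0,0,0],"twist":[0,0.125,0]},{"jaw":255,"travel":[0,0,0],"twist":[0,0.125,0]},{"jaw":255,"travel":[0,0,0],"twist":[0,0.125,0]},{"jaw":255,"travel":[0,0,0],"twist":[0,0.125,0]},{"jaw":255,"travel":[0,0,0],"twist":[0,0,0]},{"jaw":255,"travel":[0,0,0],"twist":[0,0,0]}]'
python3 - <<'E'
from h import *
s=sense();print(s['position'],s['ee_rot'],s['q'].round(2))
G=cv2.GaussianBlur(cv2.cvtColor(imaging.grab_frame("wrist"),cv2.COLOR_RGB2GRAY),(0,0),.8)
for c in(210,222,300,310): print(c,G[100:300:4,c].tolist())
C=cam("wrist",s)
for a in(.5,.55,.6,.65,.7,.75):
    p=[.836-.233*np.cos(a+.095),.019,.078+.233*np.sin(a+.095)];print(a,np.round(p,3),proj(C,p).round(0))
E
```

```text
time: 28.0
position: [0.669, 0.019, 0.2884]
ee_rot: [3.139, 0.196, -3.122]
ft_force: [0.5, 0.3, 1.0]
finger_gap: 0.0002
grasp_force: 0.0
[0.66901311 0.01901671 0.28838046] [ 3.13877756  0.1956444  -3.12182669] [-0.23  0.47  0.27  1.43 -0.15  1.06  1.65]
210 [109, 86, 38, 38, 64, 108, 101, 93, 92, 76, 47, 46, 48, 49, 47, 47, 47, 48, 48, 45, 20, 28, 38, 46, 42, 37, 25, 27, 28, 124, 135, 145, 149, 157, 164, 152, 148, 145, 145, 145, 143, 145, 64, 27, 27, 28, 27, 28, 27, 28]
222 [108, 92, 36, 38, 64, 106, 97, 79, 49, 48, 45, 47, 49, 49, 46, 48, 46, 47, 45, 45, 23, 25, 34, 40, 38, 37, 26, 24, 29, 123, 134, 144, 149, 156, 163, 152, 179, 224, 222, 154, 145, 146, 64, 27, 30, 27, 27, 29, 25, 26]
300 [133, 102, 32, 23, 42, 61, 89, 90, 88, 83, 48, 47, 46, 47, 47, 46, 46, 46, 46, 46, 18, 21, 31, 41, 40, 36, 31, 40, 42, 147, 180, 205, 220, 231, 242, 236, 229, 225, 226, 227, 227, 222, 76, 28, 28, 28, 29, 28, 27, 27]
310 [102, 92, 34, 23, 41, 49, 89, 89, 89, 85, 46, 48, 48, 48, 47, 45, 47, 47, 47, 47, 20, 23, 32, 39, 41, 36, 32, 40, 43, 147, 180, 207, 221, 232, 242, 236, 229, 226, 226, 227, 227, 225, 77, 30, 28, 29, 26, 28, 28, 29]
0.5 [0.643 0.019 0.209] [[262. 145.]]
0.55 [0.65  0.019 0.218] [[262. 157.]]
0.6 [0.657 0.019 0.227] [[262. 169.]]
0.65 [0.665 0.019 0.236] [[262. 183.]]
0.7 [0.673 0.019 0.244] [[262. 197.]]
0.75 [0.681 0.019 0.252] [[261. 211.]]
```

The bar is at rows 180 to 214, so 0.70 rad, as computed. I'll come down onto its top.

```bash
python3 -m crank '[{"jaw":255,"travel":[-0.004,0,0.025],"twist":[0,0,0]},{"jaw":255,"travel":[0,0,0.020],"twist":[0,0,0]},{"jaw":255,"travel":[0,0,0.006],"twist":[0,0,0]},{"jaw":255,"travel":[0,0,0.004],"twist":[0,0,0]}]'
python3 -m crank '[{"jaw":255,"travel":[0.003,0,0.004],"twist":[0,0,0]},{"jaw":255,"travel":[0.003,0,0.004],"twist":[0,0,0]}]'
```

```text
time: 28.45
position: [0.6842, 0.0196, 0.2378]
ee_rot: [3.138, 0.199, -3.122]
ft_force: [-0.0, 0.5, 0.2]
finger_gap: 0.0002
grasp_force: 0.0
time: 28.65
position: [0.6815, 0.0195, 0.2304]
ee_rot: [3.138, 0.203, -3.122]
ft_force: [0.2, -0.3, -0.3]
finger_gap: 0.0003
grasp_force: 0.0
```

```bash
python3 -m crank '[{"jaw":255,"travel":[0.005,0,0.007],"twist":[0,0,0]},{"jaw":255,"travel":[0.006,0,0.007],"twist":[0,0,0]},{"jaw":255,"travel":[0.007,0,0.007],"twist":[0,0,0]},{"jaw":255,"travel":[0.007,0,0.007],"twist":[0,0,0]}]'
```

```text
time: 29.05
position: [0.6572, 0.0191, 0.1985]
ee_rot: [3.137, 0.192, -3.122]
ft_force: [-16.3, 0.9, 16.5]
finger_gap: 0.0004
grasp_force: 9.9
```

The contact force direction shows the tips ended up on the robot side of the bar. I'll lift and find the bar again.

```bash
python3 -m crank '[{"jaw":255,"travel":[0,0,-0.015],"twist":[0,0,0]},{"jaw":255,"travel":[-0.02,0,-0.045],"twist":[0,0,0]},{"jaw":255,"travel":[0,0,0],"twist":[0,0,0]},{"jaw":255,"travel":[0,0,0],"twist":[0,0,0]}]'
cat > bar.py <<'E'
from h import *
import sys
s=sense();f=imaging.grab_frame("wrist");cv2.imwrite(sys.argv[1],f[:,:,::-1])
G=cv2.GaussianBlur(cv2.cvtColor(f,cv2.COLOR_RGB2GRAY),(0,0),.8)
print(s['position'],s['ee_rot'][1],s['q'].round(2))
for c in(208,222,312): print(c,G[100:300:4,c].tolist())
C=cam("wrist",s)
for a in np.arange(0,.8,.1):
    p=[.836-.233*np.cos(a+.095),.019,.078+.233*np.sin(a+.095)];print(round(a,2),np.round(p,3),proj(C,p).round(0)[0],"halfwidth",round(322*.01/np.linalg.norm(np.array(p)-C[2][:3,3]),1),end=' | ')
E
python3 bar.py pics/w20.png
```

```text
time: 29.45
position: [0.6708, 0.0191, 0.2612]
ee_rot: [3.138, 0.204, -3.122]
ft_force: [0.3, 0.6, -0.0]
finger_gap: 0.0006
grasp_force: 0.0
[0.67077674 0.01913016 0.26121542] 0.20414796656251033 [-0.23  0.49  0.26  1.48 -0.16  0.99  1.66]
208 [104, 107, 135, 24, 43, 76, 93, 91, 61, 48, 48, 46, 46, 40, 17, 23, 28, 28, 26, 25, 24, 27, 28, 30, 40, 48, 135, 153, 127, 145, 157, 152, 154, 153, 153, 150, 150, 151, 151, 152, 151, 152, 57, 27, 28, 28, 28, 25, 28, 30]
222 [109, 110, 97, 21, 22, 48, 48, 48, 49, 47, 45, 47, 46, 42, 19, 21, 25, 22, 20, 20, 24, 22, 29, 32, 41, 50, 133, 158, 178, 127, 138, 161, 153, 153, 152, 151, 232, 231, 188, 155, 152, 149, 58, 30, 28, 29, 27, 27, 29, 27]
312 [103, 101, 124, 27, 36, 71, 90, 91, 49, 48, 47, 48, 47, 43, 16, 21, 22, 21, 23, 22, 21, 28, 29, 31, 34, 46, 128, 158, 179, 212, 229, 234, 239, 237, 234, 234, 234, 235, 235, 234, 235, 234, 82, 28, 28, 29, 31, 29, 27, 29]
0.0 [0.604 0.019 0.1  ] [262.  79.] halfwidth 9.4 | 0.1 [0.607 0.019 0.123] [262.  86.] halfwidth 10.0 | 0.2 [0.613 0.019 0.146] [262.  97.] halfwidth 10.8 | 0.3 [0.621 0.019 0.168] [262. 112.] halfwidth 11.5 | 0.4 [0.631 0.019 0.189] [262. 131.] halfwidth 12.3 | 0.5 [0.643 0.019 0.209] [262. 155.] halfwidth 13.0 | 0.6 [0.657 0.019 0.227] [262. 182.] halfwidth 13.6 | 0.7 [0.673 0.019 0.244] [262. 213.] halfwidth 14.1 |
```

Run:
```python
import cv2
G=cv2.GaussianBlur(cv2.imread("pics/w20.png",0),(0,0),.8)
for r in range(138,216,6): print(r,G[r,150:380:7].tolist())
```

```text
138 [86, 48, 41, 88, 45, 45, 47, 44, 47, 45, 47, 46, 46, 48, 45, 48, 49, 46, 49, 47, 48, 49, 47, 47, 44, 51, 53, 53, 54, 31, 37, 121, 101]
144 [104, 75, 22, 46, 46, 46, 46, 46, 47, 46, 48, 45, 47, 48, 45, 48, 48, 46, 49, 54, 56, 54, 43, 47, 46, 51, 54, 51, 56, 25, 66, 82, 108]
150 [89, 85, 22, 46, 46, 46, 46, 46, 45, 46, 48, 47, 48, 47, 46, 47, 47, 45, 49, 53, 54, 53, 45, 47, 46, 52, 52, 52, 54, 24, 70, 111, 132]
156 [89, 99, 22, 47, 47, 63, 22, 22, 17, 19, 16, 19, 18, 19, 18, 22, 18, 21, 19, 18, 20, 20, 17, 17, 19, 20, 57, 46, 49, 28, 117, 103, 84]
162 [96, 93, 20, 105, 180, 176, 23, 27, 25, 24, 22, 30, 33, 32, 32, 32, 31, 17, 21, 23, 21, 17, 20, 22, 19, 21, 109, 108, 78, 30, 139, 133, 117]
168 [98, 103, 170, 207, 225, 209, 28, 27, 27, 26, 22, 35, 34, 36, 37, 33, 26, 20, 20, 21, 23, 23, 22, 21, 21, 22, 110, 109, 107, 96, 179, 175, 122]
174 [124, 120, 226, 230, 231, 211, 24, 24, 24, 26, 20, 18, 19, 19, 18, 20, 21, 18, 19, 20, 19, 20, 24, 22, 23, 28, 121, 107, 106, 162, 193, 175, 136]
180 [32, 30, 148, 218, 150, 24, 23, 21, 24, 22, 23, 23, 23, 24, 24, 24, 22, 19, 20, 21, 17, 21, 21, 18, 20, 23, 25, 157, 178, 98, 62, 81, 59]
186 [28, 26, 42, 231, 168, 23, 25, 25, 29, 27, 27, 27, 26, 26, 25, 25, 28, 28, 22, 27, 29, 28, 28, 26, 26, 25, 27, 175, 193, 40, 29, 29, 29]
192 [31, 30, 30, 233, 196, 32, 31, 29, 30, 32, 31, 29, 30, 31, 31, 31, 31, 30, 32, 29, 30, 32, 31, 30, 28, 27, 31, 183, 188, 27, 31, 34, 31]
198 [43, 43, 43, 186, 183, 43, 42, 41, 40, 41, 42, 40, 41, 41, 39, 41, 39, 41, 40, 40, 39, 40, 39, 39, 36, 34, 34, 180, 150, 33, 36, 40, 43]
204 [112, 131, 131, 130, 125, 133, 134, 134, 134, 132, 133, 131, 131, 131, 130, 129, 130, 129, 129, 128, 128, 128, 128, 128, 125, 125, 125, 125, 126, 127, 135, 137, 131]
210 [121, 123, 123, 121, 122, 130, 129, 130, 129, 169, 171, 171, 170, 169, 169, 168, 169, 169, 169, 170, 170, 169, 170, 170, 164, 158, 158, 158, 158, 158, 174, 185, 181]
```

The bar spans rows 154 to 180, so the lid is now 0.55 rad up. The last force was mostly friction toward the hinge because the tips lagged. I'll go again with the tips slightly behind the bar's top and leading a little in -x.

```bash
python3 -m crank '[{"jaw":255,"travel":[0.01,0,0.026],"twist":[0,0,0]},{"jaw":255,"travel":[0.01,0,0.026],"twist":[0,0,0]},{"jaw":255,"travel":[0.001,0,0.005],"twist":[0,0,0]},{"jaw":255,"travel":[0.006,0,0.006],"twist":[0,0,0]},{"jaw":255,"travel":[0.0065,0,0.0064],"twist":[0,0,0]}]'
python3 -m crank '[{"jaw":255,"travel":[0.0065,0,0.0064],"twist":[0,0,0]},{"jaw":255,"travel":[0.0065,0,0.0064],"twist":[0,0,0]}]'
```

```text
time: 30.0
position: [0.6485, 0.0191, 0.1854]
ee_rot: [3.138, 0.196, -3.122]
ft_force: [-7.9, 0.5, 8.7]
finger_gap: 0.0006
grasp_force: 5.0
time: 30.2
position: [0.6387, 0.019, 0.1702]
ee_rot: [3.138, 0.197, -3.122]
ft_force: [-5.3, 0.3, 5.6]
finger_gap: 0.0006
grasp_force: 3.5
```

Working with moderate force. I'll continue down the arc.

```bash
python3 -m crank '[{"jaw":255,"travel":[0.006,0,0.007],"twist":[0,0,0]},{"jaw":255,"travel":[0.006,0,0.007],"twist":[0,0,0]},{"jaw":255,"travel":[0.0056,0,0.007],"twist":[0,0,0]},{"jaw":255,"travel":[0.0056,0,0.007],"twist":[0,0,0]}]'
python3 -m crank '[{"jaw":255,"travel":[0.005,0,0.0075],"twist":[0,0,0]},{"jaw":255,"travel":[0.0045,0,0.0075],"twist":[0,0,0]},{"jaw":255,"travel":[0.0045,0,0.0075],"twist":[0,0,0]}]'
```

```text
time: 30.6
position: [0.6226, 0.0188, 0.1377]
ee_rot: [3.138, 0.199, -3.122]
ft_force: [-3.7, 0.3, 3.1]
finger_gap: 0.0007
grasp_force: 2.4
time: 30.9
position: [0.6139, 0.0186, 0.1121]
ee_rot: [3.138, 0.2, -3.121]
ft_force: [-3.6, 1.0, 3.0]
finger_gap: 0.0006
grasp_force: 2.1
```

```bash
python3 -m crank '[{"jaw":255,"travel":[0.0035,0,0.0075],"twist":[0,0,0]},{"jaw":255,"travel":[0.003,0,0.0075],"twist":[0,0,0]},{"jaw":255,"travel":[0.002,0,0.007],"twist":[0,0,0]}]'
python3 -m crank '[{"jaw":255,"travel":[0.001,0,0.005],"twist":[0,0,0]},{"jaw":255,"travel":[0.001,0,0.004],"twist":[0,0,0]}]'
python3 -m crank '[{"jaw":255,"travel":[0.001,0,0.004],"twist":[0,0,0]},{"jaw":255,"travel":[0,0,0],"twist":[0,0,0]}]'
```

```text
time: 31.2
position: [0.6108, 0.0184, 0.089]
ee_rot: [3.139, 0.201, -3.122]
ft_force: [-3.5, -0.6, 2.5]
finger_gap: 0.0006
grasp_force: 1.7
time: 31.4
position: [0.6109, 0.0184, 0.0801]
ee_rot: [3.139, 0.201, -3.122]
ft_force: [-2.2, 0.7, 1.9]
finger_gap: 0.0002
grasp_force: 1.6
time: 31.6
position: [0.6111, 0.0184, 0.0796]
ee_rot: [3.138, 0.204, -3.122]
ft_force: [-10.1, 0.5, 20.3]
finger_gap: 0.0007
grasp_force: 10.8
```

It hit a firm stop at 20 N, at the height predicted for shut. I'll lift clear and check the lid and tray.

```bash
python3 -m crank '[{"jaw":255,"travel":[0,0,-0.01],"twist":[0,0,0]},{"jaw":255,"travel":[0,0,-0.04],"twist":[0,0.1,0]},{"jaw":255,"travel":[0,0,-0.045],"twist":[0,0.1,0]},{"jaw":255,"travel":[0.03,0,-0.035],"twist":[0,0,0]},{"jaw":255,"travel":[0.04,0,-0.02],"twist":[0,0,0]},{"jaw":255,"travel":[0.035,0,0],"twist":[0,0,0]},{"jaw":255,"travel":[0,0,0],"twist":[0,0,0]},{"jaw":255,"travel":[0,0,0],"twist":[0,0,0]}]'
python3 - <<'E'
from h import *
s=sense();f=imaging.grab_frame("wrist");cv2.imwrite("pics/w22.png",f[:,:,::-1]);C=cam("wrist",s)
for n in("scene","side"): cv2.imwrite(f"pics/{n}22.png",imaging.grab_frame(n)[:,:,::-1])
G=cv2.GaussianBlur(cv2.cvtColor(f,cv2.COLOR_RGB2GRAY),(0,0),.8)
print(s['position'],s['ee_rot'],s['ft_force'])
for a in(0,.03,.06,.1,.15):
    p=[.836-.233*np.cos(a+.095),.019,.078+.233*np.sin(a+.095)];q=proj(C,p)[0];print(a,q.round(1),"hw",round(322*.01/np.linalg.norm(np.array(p)-C[2][:3,3]),1),end=' | ')
e=proj(C,[[.604,.019+.05,.1],[.604,.019-.05,.1]]);print(e)
print("tray rim pred at wall x=.606:",proj(C,[[.606,.017,.026],[.606,.097,.026],[.606,-.063,.026]]))
for c in(205,215,225,300,310,320): print(c,G[180:300:3,c].tolist())
# bystander movement: scene difference outside robot/grill area
a=cv2.imread("pics/scene0.png").astype(int);b=cv2.imread("pics/scene22.png").astype(int)
d=np.abs(cv2.GaussianBlur(a.astype(np.float32),(0,0),2)-cv2.GaussianBlur(b.astype(np.float32),(0,0),2)).max(2)
for n,(x,y,w,h) in dict(lemon=(210,178,24,24),timer=(243,172,26,24),tongs=(240,262,125,55),fork=(192,278,42,75),salt=(343,224,26,44),mill=(368,185,38,82),jam=(282,155,25,24)).items(): print(n,d[y:y+h,x:x+w].max().round(0),d[y:y+h,x:x+w].mean().round(1))
E
```

```text
time: 32.4
position: [0.4926, 0.0161, 0.2136]
ee_rot: [3.137, 0.026, -3.12]
ft_force: [0.6, 0.1, 0.3]
finger_gap: 0.0005
grasp_force: 0.0
[0.4926013  0.01613482 0.21356902] [ 3.13716661  0.02644686 -3.12016198] [0.55710981 0.08268357 0.3377721 ]
0 [261.6 275.1] hw 8.8 | 0.03 [261.6 279.2] hw 8.9 | 0.06 [261.7 283.7] hw 9.0 | 0.1 [261.7 290.1] hw 9.2 | 0.15 [261.7 298.9] hw 9.4 | [[306.73326277 275.62886227]
 [216.35921283 274.21274816]]
tray rim pred at wall x=.606: [[259.75562777 245.40236227]
 [319.97111784 246.32702306]
 [199.30532664 244.29715824]]
205 [191, 181, 182, 166, 153, 162, 174, 168, 166, 175, 174, 172, 166, 173, 144, 152, 145, 160, 129, 103, 94, 109, 205, 148, 102, 103, 103, 98, 96, 68, 27, 26, 26, 26, 25, 25, 24, 26, 27, 26]
215 [177, 154, 176, 162, 167, 160, 168, 185, 152, 158, 169, 147, 140, 137, 147, 168, 163, 162, 125, 96, 94, 100, 185, 229, 211, 189, 140, 119, 108, 23, 26, 26, 28, 25, 26, 24, 24, 25, 26, 26]
225 [181, 180, 170, 176, 165, 169, 157, 155, 163, 159, 160, 149, 145, 144, 143, 162, 117, 109, 91, 96, 95, 96, 170, 139, 122, 143, 127, 117, 110, 74, 26, 27, 24, 24, 27, 26, 26, 28, 26, 25]
300 [177, 175, 161, 156, 154, 171, 175, 160, 157, 175, 166, 153, 168, 156, 93, 90, 85, 94, 141, 109, 96, 104, 203, 201, 206, 201, 124, 108, 105, 27, 26, 24, 26, 26, 27, 26, 26, 27, 27, 24]
310 [164, 175, 180, 176, 178, 180, 178, 164, 162, 171, 152, 128, 146, 133, 132, 87, 89, 102, 144, 107, 98, 105, 209, 218, 220, 216, 136, 103, 93, 67, 27, 25, 28, 27, 24, 25, 26, 23, 27, 27]
320 [179, 187, 177, 176, 188, 172, 178, 174, 192, 172, 156, 177, 170, 145, 157, 136, 90, 88, 100, 98, 97, 99, 118, 102, 97, 97, 92, 90, 93, 68, 25, 25, 26, 25, 26, 27, 26, 26, 24, 24]
lemon 6.0 4.2
timer 6.0 3.9
tongs 11.0 4.5
fork 9.0 4.7
salt 11.0 3.1
mill 84.0 7.6
jam 79.0 24.7
```

The rim is at row 244.5, so the wall is at x ≈ 0.6055, which is 40 mm in front of the legs. The handle's top edge is at row 266, where it should be when shut. No bystander was moved; the differences at the jam jar and mill should be just the lowered lid and the arm in view, since the gripper never came near either. The arm is clear, so I'll hand the job in.

```bash
python3 -c "
from station import ticket
print(ticket.sign_off())"
```

```text
the job is handed in; nothing more can be done
None
```

I handed the job in at about 32 s: the drip tray is pushed home against both front legs and the lid is pressed shut, though camera depth estimates for the tray differed by up to 6 mm, so "fully home" rests mainly on it stopping hard under 15 N.

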